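# Refill the tilt rack with ingredient tubs

## Robot

A 7-joint arm with a two-finger parallel gripper is mounted at the origin on a cart in front of the work surface, level with it; the furniture and walls round the work are solid. World frame = base frame: x ahead of the robot, y to its left, z up, the work surface at z = 0. Lengths are in m, angles in rad, forces in N, time in s.
With the tool pointing down it reaches from about 0.4 to 0.85 m from the base axis. Payload 4.5 kg.
Tool frame: the origin (TCP) lies on the mounting face of the last link; the fingertips stand 166 mm ahead of it and the grasp point (between the pads) lies 147 mm ahead of it; z points along the fingers, y is the line along which they close (so a half turn about z gives the same grasp; the last joint's range is limited). The gripper opens to 88 mm and grips with 3 to 60 N. Pads are 18 mm wide; open, the fingers measure 123 mm over their backs; the gripper's body (75 mm by 187 mm) begins 45 mm behind the grasp point.
Start: joints at [-1.151, 0.689, -0.195, 1.565, 0.157, 0.902, -0.215], TCP at [0.235, 0.579, 0.405] pointing down, gripper open.
Joint ranges: [-3.01, 3.01], [-0.46, 2.08], [-1.47, 1.51], [0.13, 2.56], [-1, 4.14], [0.04, 2.09], [-2.66, 2.66]. Speed limits (rad/s): [2.57, 2.57, 3.14, 3.14, 3.14, 3.14, 3.14].

## Interface

Orientations are given as a unit quaternion [x, y, z, w].
In Python, from plant import r, snapshot gives the robot as it stands. The module is installed in compiled form; this text tells all that it offers.
- The arm moves only by the tool move_arm, never from a script. Its argument "rows" is a list of rows, each a list of 5 numbers: the shift along the tool's x, y, z in m, then the turn about the tool's z in rad, then the finger opening in m, from 0 to 0.0881. In form: [[dx, dy, dz, spin, claw], ...]. A call has 1 to 10 rows; each row shifts and turns the commanded pose from where the row before left it, along the tool's axes as they then stand; what a row does not reach is not made up. A row lasts 1/12 s, in which the tool goes at most 41.7 mm and 7.16 degrees, less where a joint would pass 70% of its speed; a pose out of reach is approached as far as the arm can. A call with a gripper value outside its range is refused whole. The fingers move at their own pace and stop on an object; "newtons" is the grip in N (left out, the last holds). Time passes only in rows, so rows that do not move let the fingers close. It gives the time, the measured TCP pose, the force, the opening and the grip force at its end, in the units of the state.
- r.get_state(): the state, without advancing time (a new reading comes with each control period).
- snapshot(name): name is "side" or "top"; returns a dict with "color" (400x640x3 uint8, red, green, blue), "depth" (400x640 float32, m along the optical axis (not along the pixel's ray), 0 where there is no reading), "mtx" (3x3 intrinsics, pixels), "dist" ([k1, k2, p1, p2, k3] as OpenCV has them; the pictures are not rectified), "eye" and "orientation" of the camera in the world. Camera axes: x right, y up, looking along -z (the intrinsics and any distortion apply to the point x, -y, -z); pixel columns grow to the right and rows downward; lengths in m; the calibration is good to about 2 mm. A picture is of the moment at which its call begins.
- r.finish_job(): hands the job in; it is judged then, once.
The state is a dict: "clock": time; "q": joint angles; "qd": joint speeds; "joint_torque": joint torques, N m; "tool_pos": TCP position; "eef_rot": TCP orientation; "contact_force": force on the tool from outside, world axes, zero at the start; "moment": the same for the moment, N m; "opening": opening from 0.0 (shut) to 1.0 (fully open); "finger_force": force on a finger pad.
Only numpy, scipy, OpenCV 4.12 (cv2) and the standard library are available. Lean on these libraries where they do the work, as an engineer would, in place of code of your own. Each camera call takes 0.05 s, during which the arm holds its last target. There are 200 camera calls.

## Task

The tilt rack stands tipped up for serving: first, while it is still empty, push its deck down by the press tab against the spring until it lies level and the catch keeps it there on its own. Then load every lidded tub that is on the table onto the deck, flat and lid up with its long side across the deck, as one closed row of tubs butted flush against the end stop and against each other, and finish the row with the steel keeper standing with its face plate flush against the last tub. Do not disturb the cup, the bowl and the spice jar.

Things in the scene. Friction and masses are not known exactly. Their poses are not given: they have to be found in the camera images.
- rack: Metal tilt rack, fixed on the table. Origin: centre of the underside of its 310 x 150 mm base plate. x runs along the deck towards its upright end stop (roughly away from the robot), y roughly to the robot's left, z up. Black catch housing beside the deck at x 80..120, y -74..-89 mm, top z 46 mm.
- deck_middle (a point): Centre of the deck floor as it is when level (fixed to the base, 45 mm over the table, axes as the rack's). The bare floor runs from x = -153 mm (open end, no wall) to +147 mm (end stop, 33 mm high) from here, between two side rails 12 mm high with inner faces at y = -51 and +51 mm.
- deck (a joint): Tilt of the deck, rad: 0 = level, 0.42 = tipped up by its spring (the start). Hinge along the rack's x axis at rack y +62, z 36 mm; the -y (right) edge stands up. Pushing the tab takes some 2 N, with a bump of about 10 N near 0.07 rad (10 mm before level) as it passes a spring roller catch, then comes a hard stop at 0, where the catch keeps it; short of that it springs up again.
- press_tab (a point): Middle of the top of the press tab: a flat ribbed tongue 80 mm long (rack x) and 30 mm wide that sticks out sideways from the deck's raised right-hand edge, outside the rail. When level it is at rack x = -30, y = -72, z = 45 mm. Moves with the deck on an arc about the hinge.
- stop_face (a point): Centre of the face of the end stop that the first tub butts against, 20 mm over the level deck floor (rack x = +147 mm, y = 0). Fixed to the rack base; axes as the rack's.
- keeper_mid (a point): Row keeper (bookend), steel, 0.22 kg, 50 mm long (x): face plate 80 wide (y), 45 high, 6 mm thick; foot 60 mm wide, 5 thick; behind the face a black grip block 14 mm thick (y), 42 long (x), top 55 mm over the underside. Grip the block across its 14 mm. Point: middle of the 50 mm length, 22.5 mm over the underside; x points out of the face.
- keeper_face (a point): Centre of the outer face of the keeper's face plate: the face that goes against the last tub (25 mm along the keeper's x from keeper_mid).
- tub_0_mid (a point): Lidded ingredient tub, white plastic with a grey lid, closed box 44 mm (x) x 80 mm (y) x 45 mm high, about 0.16 kg, all alike; this point is its centre, 22.5 mm over the underside. Can be gripped only across the 44 mm. May be absent (None).
- tub_1_mid (a point): Lidded ingredient tub, white plastic with a grey lid, closed box 44 mm (x) x 80 mm (y) x 45 mm high, about 0.16 kg, all alike; this point is its centre, 22.5 mm over the underside. Can be gripped only across the 44 mm. May be absent (None).
- tub_2_mid (a point): Lidded ingredient tub, white plastic with a grey lid, closed box 44 mm (x) x 80 mm (y) x 45 mm high, about 0.16 kg, all alike; this point is its centre, 22.5 mm over the underside. Can be gripped only across the 44 mm. May be absent (None).
- tub_3_mid (a point): Lidded ingredient tub, white plastic with a grey lid, closed box 44 mm (x) x 80 mm (y) x 45 mm high, about 0.16 kg, all alike; this point is its centre, 22.5 mm over the underside. Can be gripped only across the 44 mm. May be absent (None).
- tub_4_mid (a point): Lidded ingredient tub, white plastic with a grey lid, closed box 44 mm (x) x 80 mm (y) x 45 mm high, about 0.16 kg, all alike; this point is its centre, 22.5 mm over the underside. Can be gripped only across the 44 mm. May be absent (None).
- steel_cup: Steel drinking cup, 81 mm across, 99 mm high, a bystander; origin: centre of its underside. Leave it where it stands.
- small_bowl: Small white bowl, 100 mm across, 45 mm high, a bystander; origin: centre of its underside. Leave it where it stands.
- spice_jar: Spice jar with dark cap, 44 mm across, 106 mm high, a bystander; origin: centre of its underside. Leave it where it stands.

How it is judged:
By the outcome, as a careful person would: the job done as asked, in the order asked, and still so for the second after the job is handed in, with the robot touching nothing.
Of tub_0, tub_1, tub_2, tub_3, tub_4 only 3 to 5 are there at a start; the rules pass over those that are not, and their reading is None.
At some moment in a run one of tub_0, tub_1, tub_2, tub_3, tub_4, keeper may be knocked a few centimetres aside while the robot is not near it.
Once in a run the grip may slacken for a moment while it holds something.
It also fails if it takes over 210 s, if anything falls off the work surface, if the arm or the gripper's body presses on something with over 40 N, if the wrist force passes 120 N, or if a joint passes its speed limit or range.

## Working session

There is one attempt and no reset: what is moved stays moved. The work goes in short steps, Python scripts to look and compute and a tool call to move; the robot and the scene stay as the last step left them, time stands still between calls to the robot, and variables do not carry over. Pictures are saved under pics/ and viewed, at most 14 in all, crops included, and the job is handed in when it is done.

Besides the shell and the picture viewer there is one more tool, called after "Request:" in YAML: its name, and indented under it one key for each argument. move_arm: Moves the arm, as the interface text tells. Its arguments: {"type":"object","properties":{"rows":{"type":"array"},"newtons":{"type":"number"}},"required":["rows"]}

```bash
mkdir -p pics; ls
cat > h.py <<'E'
import numpy as np, cv2
from plant import r, snapshot
from scipy.spatial.transform import Rotation as R
def snap(n,save=None):
    s=snapshot(n)
    if save: cv2.imwrite('pics/'+save,s['color'][:,:,::-1])
    return s
def cloud(s):
    h,w=s['depth'].shape
    u,v=np.meshgrid(np.arange(w),np.arange(h))
    p=cv2.undistortPoints(np.stack([u,v],-1).reshape(-1,1,2).astype(float),s['mtx'],s['dist']).reshape(h,w,2)
    d=s['depth'][...,None]
    c=np.concatenate([p[...,:1]*d,-p[...,1:]*d,-d],-1)
    return c@R.from_quat(s['orientation']).as_matrix().T+s['eye']
def st():
    s=r.get_state()
    print({k:np.round(s[k],4).tolist() for k in s})
    print(R.from_quat(s['eef_rot']).as_matrix().round(3).tolist())
E
python3 - <<'E'
from h import *
st()
for n in('top','side'):
    s=snap(n,n+'0.png'); print(n,s['eye'],s['orientation'],s['mtx'].tolist(),s['dist'])
    np.savez(n+'0.npz',c=cloud(s),col=s['color'],d=s['depth'])
E
```

```text
pics
{'clock': 0.0, 'q': [-1.1512, 0.6899, -0.1945, 1.5664, 0.1573, 0.9025, -0.2151], 'qd': [0.0001, -0.0007, -0.001, -0.0012, 0.0, 0.0002, -0.0004], 'joint_torque': [0.0001, -52.7565, -1.2668, -15.3427, -0.0526, 0.0066, 0.0002], 'tool_pos': [0.2351, 0.5787, 0.4039], 'eef_rot': [0.1917, 0.9815, -0.0009, -0.0001], 'contact_force': [-0.1276, -0.6163, 0.268], 'moment': [-0.0215, 0.0291, 0.0176], 'finger_force': 0.0, 'opening': 1.0017}
[[-0.927, 0.376, -0.001], [0.376, 0.927, -0.002], [-0.0, -0.002, -1.0]]
top [0.52368641 0.03957244 1.07536777] [ 0.02686712 -0.00807401 -0.70418858  0.70945853] [[365.37958979168764, 0.0, 318.4489650368146], [0.0, 365.37958979168764, 198.12220781111407], [0.0, 0.0, 1.0]] [-0.022008  0.        0.        0.        0.      ]
side [0.23582746 1.54642682 0.75114216] [-0.07272945  0.53836212  0.83451444 -0.09199083] [[511.93217141272686, 0.0, 315.173855389495], [0.0, 511.93217141272686, 195.87870766282626], [0.0, 0.0, 1.0]] [-0.1555951  0.         0.         0.         0.       ]
```

View pics/top0.png

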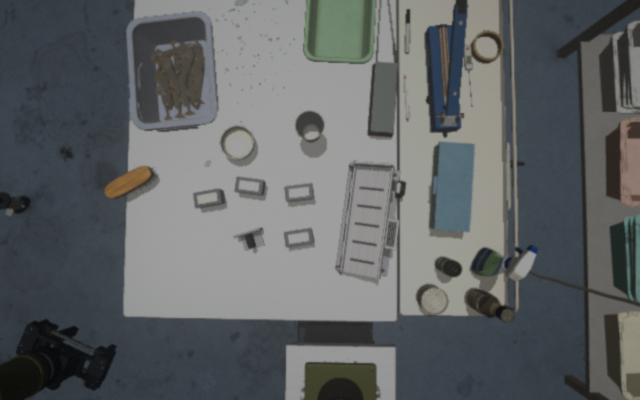

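View pics/side0.png

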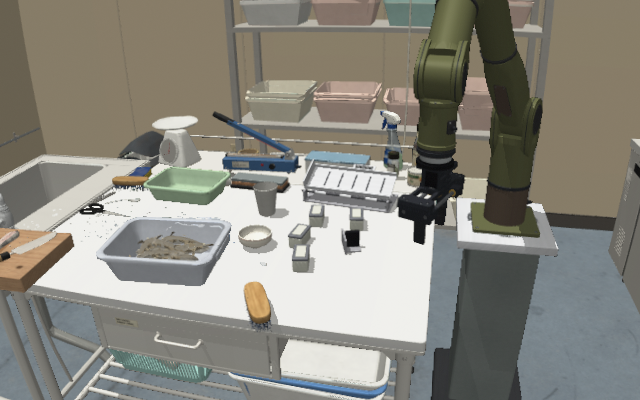

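Top view: four tubs, lids at about (209,199), (250,186), (299,192) and (299,239). The keeper is at (250,239), the rack around (368,220), the cup at (310,126) and the bowl at (238,143). I'll measure these next.

```bash
cat >> h.py <<'E'
def objs(s,zlo=0.03,zhi=0.062,box=(0.3,0.8,-0.06,0.5)):
    c=cloud(s); m=((c[...,2]>zlo)&(c[...,2]<zhi)&(c[...,0]>box[0])&(c[...,0]<box[1])&(c[...,1]>box[2])&(c[...,1]<box[3])&(s['depth']>0)).astype(np.uint8)
    n,l,sta,_=cv2.connectedComponentsWithStats(m)
    out=[]
    for i in range(1,n):
        if sta[i,4]<40: continue
        P=c[l==i]; rect=cv2.minAreaRect((P[:,:2]*1000).astype(np.float32))
        (a,b),(w,h),an=rect
        if w<h: an+=90; w,h=h,w   # an: angle of the long side
        out.append((a/1000,b/1000,w,h,(an+90)%180-90,P[:,2].mean(),sta[i,:2]+sta[i,2:4]//2,sta[i,4]))
    return out
E
python3 - <<'E'
from h import *
s=snap('top')
for o in objs(s): print([np.round(x,3).tolist() for x in o])
c=cloud(s)
im=cv2.resize(s['color'][140:300,180:420],None,fx=3.3,fy=3.3,interpolation=cv2.INTER_CUBIC)
cv2.imwrite('pics/crop1.png',im[:,:,::-1])
for u,v in [(150,280),(250,280),(348,166),(394,168),(340,268),(383,276),(390,234),(400,188),(250,239),(448,266)]: print(u,v,c[v,u].round(3))
E
```

```text
[0.777, 0.116, 52.854, 17.52, -18.178, 0.046, [303, 128], 61]
[0.785, 0.068, 42.965, 12.016, 32.982, 0.047, [318, 125], 42]
[0.735, 0.304, 99.593, 98.314, -0.145, 0.04, [237, 142], 232]
[0.516, -0.028, 310.658, 56.619, -7.386, 0.053, [350, 219], 1659]
[0.608, 0.266, 80.538, 43.76, 82.889, 0.044, [249, 186], 431]
[0.59, 0.124, 79.984, 43.947, -82.994, 0.044, [299, 193], 430]
[0.572, 0.386, 79.965, 44.543, -80.462, 0.044, [208, 198], 438]
[0.455, 0.263, 77.722, 46.977, -72.185, 0.048, [247, 238], 160]
[0.462, 0.123, 80.141, 43.948, -80.474, 0.044, [299, 238], 441]
150 280 [ 0.33   0.567 -0.001]
250 280 [0.335 0.267 0.004]
348 166 [ 0.672 -0.018 -0.001]
394 168 [ 0.667 -0.153  0.001]
340 268 [0.381 0.006 0.059]
383 276 [ 0.352 -0.121  0.002]
390 234 [ 0.478 -0.125  0.096]
400 188 [ 0.605 -0.162  0.046]
250 239 [0.458 0.258 0.053]
448 266 [ 0.396 -0.276  0.105]
```

View pics/crop1.png

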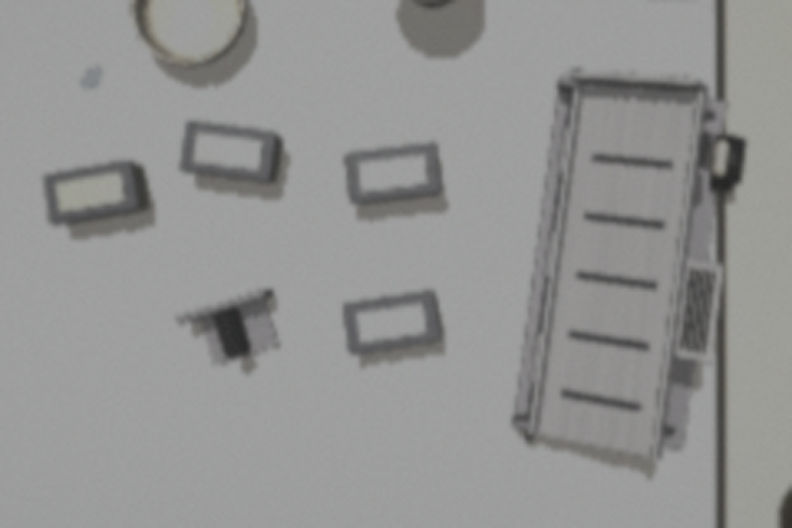

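The deck is empty and tilted, with its hatched press tab near pixel (391,233). I'll plan the press now.

```bash
cat >> h.py <<'E'
def plan(x,y,z,yaw,L=0.147):
    """grasp point (L ahead of TCP) to x,y,z with tool y at world angle yaw(deg); prints moves in tool axes"""
    s=r.get_state(); M=R.from_quat(s['eef_rot']).as_matrix()
    g=s['tool_pos']+M[:,2]*L; cur=np.degrees(np.arctan2(M[1,1],M[0,1]))
    d=(yaw-cur+90)%180-90
    D=np.array([x,y,z])-g
    M2=R.from_euler('z',d,degrees=True).as_matrix()@M
    print('at',g.round(4),'yaw',round(cur,2),'spin',round(-np.radians(d),4),'delta now',(D@M).round(4),'after spin',(D@M2).round(4),'q7',round(s['q'][6],3),'F',np.round(s['contact_force'],1),'open',round(s['opening']*.0881,4),'ff',round(s['finger_force'],1),'t',s['clock'])
E
python3 - <<'E'
from h import *
s=snap('top'); c=cloud(s); 
m=(c[...,2]>.08)&(c[...,2]<.12)&(c[...,0]>.4)&(c[...,0]<.56)&(c[...,1]<-.09)&(c[...,1]>-.2)
m[:, :386]=False
P=c[m]; print(len(P),P.min(0),P.max(0),P.mean(0), cv2.minAreaRect((P[:,:2]*1000).astype(np.float32)))
plan(0.48,-0.129,0.135,-7.4,.166)
E
```

```text
405 [ 0.43828772 -0.14843785  0.08623898] [ 0.5599771  -0.1134325   0.10756643] [ 0.48758661 -0.12739727  0.09852292] ((499.3330383300781, -131.2088165283203), (121.82955169677734, 34.953208923339844), 1.0878491401672363)
at [0.2351 0.5787 0.2382] yaw 67.9 spin 1.3142 delta now [-0.4932 -0.5634  0.1039] after spin [-0.6703  0.3342  0.1029] q7 -0.215 F [ 0.1  0.2 -0.1] open 0.0882 ff 0.0 t 0.2
```

Request:
move_arm:
  rows:
    - [-0.0246,-0.0282,0,0,0]
    - [-0.0246,-0.0282,0,0,0]
    - [-0.0246,-0.0282,0,0,0]
    - [-0.0246,-0.0282,0,0,0]
    - [-0.0246,-0.0282,0,0,0]
    - [-0.0246,-0.0282,0,0,0]
    - [-0.0246,-0.0282,0,0,0]
    - [-0.0246,-0.0282,0,0,0]
    - [-0.0246,-0.0282,0,0,0]
    - [-0.0246,-0.0282,0,0,0]

```text
clock: 1.03
tool_pos: [0.3572, 0.2235, 0.4048]
eef_rot: [0.191, 0.981, 0.0, 0.0]
contact_force: [0.7, 0.3, -0.3]
opening: 0.267
finger_force: 0.0
```

Request:
move_arm:
  rows:
    - [-0.0246,-0.0282,0,0,0]
    - [-0.0246,-0.0282,0,0,0]
    - [-0.0246,-0.0282,0,0,0]
    - [-0.0246,-0.0282,0,0,0]
    - [-0.0246,-0.0282,0,0,0]
    - [-0.0246,-0.0282,0,0,0]
    - [-0.0246,-0.0282,0,0,0]
    - [-0.0246,-0.0282,0,0,0]
    - [-0.0246,-0.0282,0,0,0]
    - [-0.0246,-0.0282,0,0,0]

```text
clock: 1.87
tool_pos: [0.479, -0.1306, 0.4047]
eef_rot: [0.192, 0.981, 0.0, 0.0]
contact_force: [0.3, 0.4, -0.3]
opening: 0.004
finger_force: 0.0
```

Request:
move_arm:
  rows:
    - [0,0,0,0.12,0]
    - [0,0,0,0.12,0]
    - [0,0,0,0.12,0]
    - [0,0,0,0.12,0]
    - [0,0,0,0.12,0]
    - [0,0,0,0.12,0]
    - [0,0,0,0.12,0]
    - [0,0,0,0.12,0]
    - [0,0,0,0.12,0]
    - [0,0,0,0.12,0]

```text
clock: 2.7
tool_pos: [0.4788, -0.1285, 0.4047]
eef_rot: [0.714, 0.7, 0.0, -0.0]
contact_force: [-0.1, 0.5, 0.2]
opening: 0.004
finger_force: 0.0
```

```bash
python3 -c "
from h import *
plan(0.48,-0.129,0.135,-7.4,.166)"
```

```text
at [ 0.4788 -0.1285  0.2387] yaw -1.19 spin 0.1084 delta now [-0.0005  0.0013  0.1037] after spin [-0.0004  0.0013  0.1037] q7 0.214 F [-0.1  0.5  0.2] open 0.0004 ff 0.0 t 2.7
```

Request:
move_arm:
  rows:
    - [0,0,0.02,0.11,0]
    - [0,0,0.03,0,0]
    - [0,0,0.03,0,0]
    - [0,0,0.03,0,0]
    - [0,0,0.01,0,0]
    - [0,0,0,0,0]

```text
clock: 3.2
tool_pos: [0.4781, -0.1283, 0.2827]
eef_rot: [0.75, 0.662, -0.001, -0.002]
contact_force: [-0.5, 0.3, 0.3]
opening: 0.002
finger_force: 0.0
```

Request:
move_arm:
  rows:
    - [0,0,0.006,0,0]
    - [-0.003,0,0.006,0,0]
    - [-0.002,0,0.006,0,0]
    - [-0.002,0,0.006,0,0]
    - [-0.002,0,0.006,0,0]
    - [-0.002,0,0.006,0,0]
    - [-0.001,0,0.006,0,0]
    - [-0.001,0,0.004,0,0]
    - [0,0,0,0,0]

```text
clock: 3.95
tool_pos: [0.477, -0.1417, 0.2379]
eef_rot: [0.75, 0.661, -0.0, -0.0]
contact_force: [0.5, -0.3, 1.3]
opening: 0.004
finger_force: 0.7
```

Request:
move_arm:
  rows:
    - [-0.001,0,0.004,0,0]
    - [-0.001,0,0.004,0,0]
    - [0,0,0.004,0,0]
    - [0,0,0.004,0,0]
    - [0,0,0.003,0,0]
    - [0,0,0.003,0,0]
    - [0,0,0.003,0,0]
    - [0,0,0.002,0,0]
    - [0,0,0,0,0]

```text
clock: 4.7
tool_pos: [0.4769, -0.1435, 0.2112]
eef_rot: [0.75, 0.662, -0.0, -0.0]
contact_force: [0.6, 0.8, 0.5]
opening: 0.005
finger_force: 0.0
```

Request:
move_arm:
  rows:
    - [0,0,0.001,0,0]
    - [0,0,0.001,0,0]
    - [0,0,0,0,0]

```text
clock: 4.95
tool_pos: [0.4768, -0.1433, 0.2105]
eef_rot: [0.75, 0.662, 0.0, -0.0]
contact_force: [-2.7, 0.1, 13.9]
opening: 0.002
finger_force: 6.9
```

Request:
move_arm:
  rows:
    - [0,0,-0.02,0,0.06]
    - [0,0,-0.03,0,0.0881]
    - [0.02,0,-0.03,0,0.0881]
    - [0.03,0,-0.03,0,0.0881]
    - [0.035,0,-0.01,0,0.0881]
    - [0.035,0,0,0,0.0881]
    - [0.035,0,0,0,0.0881]
    - [0.035,0,0,0,0.0881]
    - [0.035,0,0,0,0.0881]
    - [0.0,0,0,0,0.0881]

```text
clock: 5.78
tool_pos: [0.5051, 0.0885, 0.3288]
eef_rot: [0.745, 0.667, 0.002, -0.002]
contact_force: [0.6, 0.3, 0.1]
opening: 0.738
finger_force: 0.0
```

Run:
```python
from h import *
plan(0.59,0.124,0.1,7)
s=snap('top','top1.png'); c=cloud(s)
for o in objs(s,box=(.3,.8,.07,.5)): print([np.round(x,3).tolist() for x in o])
np.savez('t1.npz',c=c)
# rails: z ~0.057, floor ~0.045 ; end stop z 0.078
for lo,hi in ((.038,.050),(.052,.062),(.068,.09)):
    m=((c[...,2]>lo)&(c[...,2]<hi)&(c[...,0]>.33)&(c[...,0]<.72)&(c[...,1]<.06)&(c[...,1]>-.2)).astype(np.uint8)
    n,l,sta,_=cv2.connectedComponentsWithStats(m)
    for i in range(1,n):
        if sta[i,4]>25:
            P=c[l==i]; print(lo,sta[i],[np.round(x,1) for x in cv2.minAreaRect((P[:,:2]*1000).astype(np.float32))],P.mean(0).round(4))
im=cv2.resize(s['color'][140:300,180:420],None,fx=3.3,fy=3.3,interpolation=cv2.INTER_CUBIC)
cv2.imwrite('pics/crop2.png',im[:,:,::-1])
```

```text
at [0.5052 0.0894 0.1818] yaw -6.4 spin -0.2338 delta now [0.0433 0.0805 0.082 ] after spin [0.0234 0.0884 0.0819] q7 -0.174 F [0.6 0.3 0.1] open 0.065 ff 0.0 t 5.7833
[0.777, 0.116, 51.534, 17.948, -18.397, 0.046, [303, 128], 64]
[0.735, 0.304, 99.994, 97.571, 1.718, 0.04, [237, 142], 232]
[0.608, 0.266, 80.308, 43.919, 82.483, 0.044, [249, 186], 431]
[0.587, 0.148, 43.1, 29.598, 0.416, 0.044, [290, 194], 140]
[0.573, 0.386, 80.612, 44.082, -79.98, 0.044, [208, 198], 433]
[0.455, 0.263, 76.784, 47.306, -72.265, 0.048, [247, 238], 157]
0.038 [349 162   8   8  30] [array([665.2, -30.9]), array([20.1, 18.8]), np.float64(22.3)] [ 0.6692 -0.0308  0.0411]
0.038 [ 345  166   50  111 3897] [array([511.8, -76.4]), array([102.9, 300.7]), np.float64(82.7)] [ 0.5112 -0.0765  0.0444]
0.038 [348 169   7  36  92] [array([608.4, -26.3]), array([ 11.6, 101.1]), np.float64(83.6)] [ 0.6095 -0.026   0.0407]
0.038 [394 182  12  14 105] [array([ 603.6, -161. ]), array([31.1, 37. ]), np.float64(88.7)] [ 0.604  -0.1637  0.0454]
0.038 [345 208   6  22  61] [array([517.9, -14.2]), array([11.6, 59.9]), np.float64(82.2)] [ 0.521  -0.0144  0.0406]
0.038 [387 220  14  29 297] [array([ 475.5, -144.5]), array([29.9, 79.9]), np.float64(83.1)] [ 0.4755 -0.1441  0.0443]
0.038 [341 231   7  29  86] [array([443.1,  -4.8]), array([11.8, 79.8]), np.float64(82.4)] [ 0.4387 -0.0042  0.0412]
0.038 [336 261   8  13  37] [array([381.8,   4.2]), array([16.8, 32.3]), np.float64(55.4)] [0.3801 0.0053 0.041 ]
0.052 [343 165  16 107 196] [array([520.2, -22.9]), array([  5.2, 297.3]), np.float64(82.6)] [ 0.5181 -0.0225  0.0561]
0.052 [382 170  15 107 204] [array([ 507. , -129.1]), array([  6.9, 296.3]), np.float64(83.0)] [ 0.5064 -0.1288  0.0559]
0.068 [358 162  41   8 104] [array([663.4, -95.8]), array([110.4,   6.6]), np.float64(82.7)] [ 0.6629 -0.0951  0.076 ]
```

View pics/crop2.png

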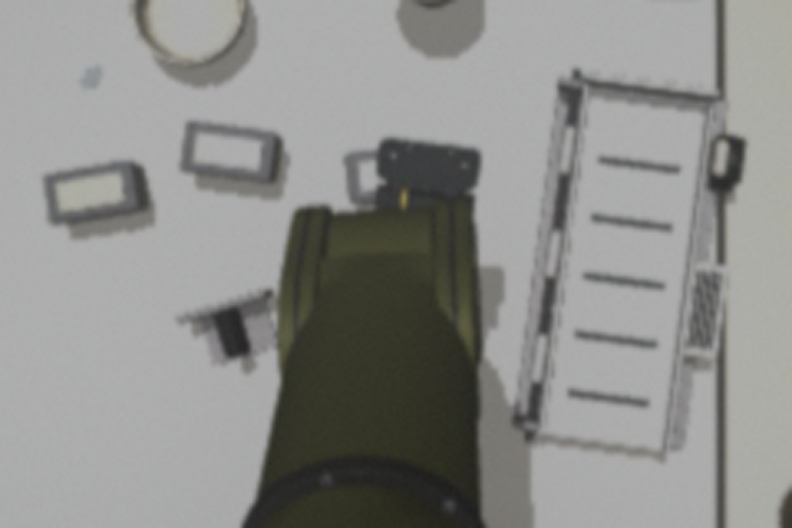

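The deck is latched level (floor z 0.0444 everywhere). That gives rack yaw -7.25° and deck_middle at about (0.5145, -0.0768). Next I'll pick the first tub, the one near (0.59, 0.124).

Request:
move_arm:
  rows:
    - [0,0,0,-0.117,0.0881]
    - [0,0,0,-0.117,0.0881]
    - [0.006,0.022,0,0,0.0881]
    - [0.006,0.022,0,0,0.0881]
    - [0.006,0.022,0,0,0.0881]
    - [0.0055,0.0225,0,0,0.0881]
    - [0,0,0.025,0,0.0881]
    - [0,0,0.03,0,0.0881]
    - [0,0,0.027,0,0.0881]
    - [0,0,0,0,0.0881]

```text
clock: 6.67
tool_pos: [0.5879, 0.1108, 0.2423]
eef_rot: [0.668, 0.744, -0.004, -0.003]
contact_force: [-1.2, 0.5, 0.8]
opening: 0.996
finger_force: 0.0
```

Run:
```python
from h import *
plan(0.59,0.124,0.027,7)
s=snap('side','side1.png')
cv2.imwrite('pics/s1.png',cv2.resize(s['color'][150:290,240:440],None,fx=3.5,fy=3.5)[:,:,::-1])
```

```text
at [0.5864 0.1105 0.0953] yaw 6.2 spin -0.014 delta now [0.0132 0.0057 0.0682] after spin [0.0131 0.0059 0.0682] q7 -0.039 F [-1.2  0.5  0.8] open 0.0878 ff 0.0 t 6.6667
```

View pics/s1.png

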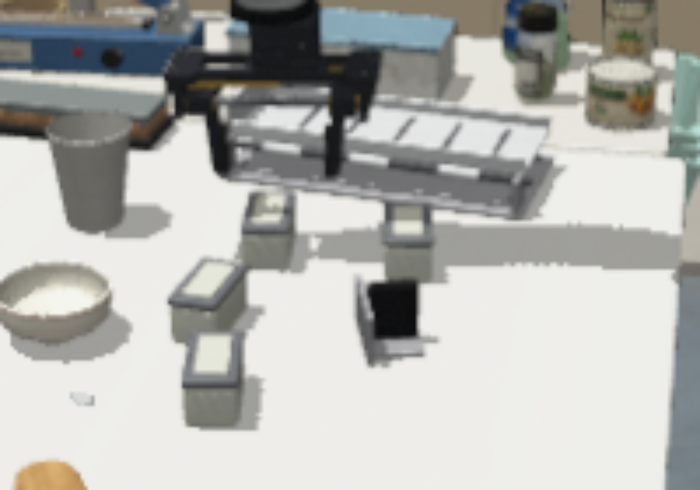

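The gripper hangs over the tub, shown at crop (270,230). The rack is level behind it. I'll let the arm settle before the correction.

Request:
move_arm:
  rows:
    - [0,0,0,0,0.0881]
    - [0,0,0,0,0.0881]
    - [0,0,0,0,0.0881]

```text
clock: 6.97
tool_pos: [0.591, 0.112, 0.249]
eef_rot: [0.668, 0.744, 0.001, 0.001]
contact_force: [1.1, -0.9, 0.2]
opening: 1.0
finger_force: 0.0
```

Run:
```python
from h import *
plan(0.59,0.124,0.027,7)
```

```text
at [0.5915 0.1121 0.102 ] yaw 6.23 spin -0.0135 delta now [ 0.0119 -0.0004  0.075 ] after spin [ 0.0119 -0.0003  0.075 ] q7 -0.039 F [ 1.1 -0.9  0.2] open 0.0881 ff 0.0 t 6.9667
```

Request:
move_arm:
  rows:
    - [0.006,0,0.015,-0.0135,0.0881]
    - [0.006,0,0.02,0,0.0881]
    - [0,0,0.02,0,0.0881]
    - [0,0,0.015,0,0.0881]
    - [0,0,0.005,0,0.0881]
    - [0,0,0,0,0.0881]
    - [0,0,0,0,0.04]
    - [0,0,0,0,0.04]
    - [0,0,0,0,0.04]
    - [0,0,0,0,0.04]
  newtons: 30

```text
clock: 7.8
tool_pos: [0.5893, 0.1241, 0.1731]
eef_rot: [0.663, 0.749, 0.001, 0.0]
contact_force: [-0.9, 0.0, -0.1]
opening: 0.723
finger_force: 0.0
```

Request:
move_arm:
  rows:
    - [0,0,0,0,0.03]
    - [0,0,0,0,0.03]
    - [0,0,0,0,0.03]

```text
clock: 8.05
tool_pos: [0.5894, 0.1242, 0.1725]
eef_rot: [0.662, 0.749, 0.001, 0.0]
contact_force: [-0.1, 0.3, 1.4]
opening: 0.495
finger_force: 29.1
```

```bash
cat >> h.py <<'E'
O=np.array([.5145,-.0768]); RY=-7.25
def deck(x,y=0):
    a=np.radians(RY); return O+x*np.array([np.cos(a),np.sin(a)])+y*np.array([-np.sin(a),np.cos(a)])
def pdeck(x,z,y=0,yaw=RY,L=.147): print('->deck',x,end=' '); plan(*deck(x,y),z,yaw,L)
E
python3 - <<'E'
from h import *
pdeck(.147-.022-.024,.14)
E
```

```text
->deck 0.101 at [0.5896 0.1242 0.0255] yaw 7.02 spin 0.249 delta now [-0.2152 -0.001  -0.1145] after spin [-0.2089  0.0521 -0.1145] q7 -0.039 F [-0.1  0.3  1.4] open 0.0436 ff 29.1 t 8.05
```

Request:
move_arm:
  rows:
    - [0,0,-0.03,0,0.03]
    - [0,0,-0.03,0,0.03]
    - [0,0,-0.03,0,0.03]
    - [0,0,-0.025,0,0.03]
    - [0,0,0,0.083,0.03]
    - [0,0,0,0.083,0.03]
    - [0,0,0,0.083,0.03]
    - [-0.02,0.005,0,0,0.03]
    - [-0.029,0.007,0,0,0.03]
    - [-0.029,0.007,0,0,0.03]

```text
clock: 8.88
tool_pos: [0.5976, 0.0448, 0.2868]
eef_rot: [0.749, 0.662, -0.0, -0.001]
contact_force: [0.0, -1.4, -2.2]
opening: 0.496
finger_force: 30.0
```

Request:
move_arm:
  rows:
    - [-0.029,0.007,0,0,0.03]
    - [-0.029,0.007,0,0,0.03]
    - [-0.029,0.007,0,0,0.03]
    - [-0.024,0.006,0,0,0.03]
    - [-0.02,0.006,0,0,0.03]
    - [0,0,0,0,0.03]
    - [0,0,0,0,0.03]
    - [0,0,0,0,0.03]

```text
clock: 9.55
tool_pos: [0.6139, -0.0885, 0.2867]
eef_rot: [0.75, 0.661, 0.0, -0.001]
contact_force: [0.5, 0.4, -2.1]
opening: 0.492
finger_force: 30.0
```

Run:
```python
from h import *
pdeck(.147-.022-.024,.0445+.0265)
s=snap('top'); 
for o in objs(s,box=(.3,.8,.07,.5)): print([np.round(x,3).tolist() for x in o])
```

```text
->deck 0.101 at [ 0.6137 -0.0882  0.1397] yaw -7.19 spin 0.001 delta now [-0.0013  0.0012  0.0687] after spin [-0.0013  0.0012  0.0687] q7 0.071 F [ 0.5  0.4 -2.1] open 0.0433 ff 30.0 t 9.55
[0.776, 0.117, 52.006, 17.64, -15.111, 0.047, [303, 128], 62]
[0.735, 0.304, 99.266, 97.512, 0.007, 0.04, [237, 142], 237]
[0.609, 0.266, 80.289, 44.165, 83.28, 0.044, [249, 186], 432]
[0.573, 0.386, 80.69, 44.428, -79.707, 0.044, [208, 198], 433]
[0.455, 0.263, 78.784, 47.003, -72.167, 0.048, [247, 238], 159]
[0.462, 0.123, 79.65, 44.081, -80.559, 0.044, [299, 238], 441]
```

Request:
move_arm:
  rows:
    - [-0.001,0.001,0.025,0,0.03]
    - [0,0,0.025,0,0.03]
    - [0,0,0.013,0,0.03]
    - [0,0,0.006,0,0.03]
    - [0,0,0,0,0.03]
    - [0,0,0,0,0.03]
    - [0,0,0,0,0.052]
    - [0,0,0,0,0.052]
    - [0,0,0,0,0.052]

```text
clock: 10.35
tool_pos: [0.6154, -0.0908, 0.2188]
eef_rot: [0.75, 0.661, 0.0, 0.001]
contact_force: [-0.4, -1.0, -0.5]
opening: 0.589
finger_force: 0.0
```

Request:
move_arm:
  rows:
    - [0,0,-0.01,0,0.052]
    - [0,0,-0.03,0,0.052]
    - [0,0,-0.02,0,0.02]
    - [0,-0.03,0,0,0]
    - [0,-0.03,0,0,0]
    - [0,0,0,0,0]
    - [0,0,0,0,0]
    - [0,0,0,0,0]
    - [0,0,0,0,0]

```text
clock: 11.1
tool_pos: [0.5568, -0.0834, 0.2787]
eef_rot: [0.75, 0.661, 0.001, 0.001]
contact_force: [-0.3, -0.1, -0.2]
opening: 0.084
finger_force: 0.0
```

Run:
```python
from h import *
pdeck(.147-.044-.0175,.0445+.025)
s=snap('top'); 
def dk(s):
    for o in objs(s,.08,.1,box=(.3,.8,-.16,.03)):
        d=np.array(o[:2])-O; a=np.radians(RY); print('tub deck', round(d@[np.cos(a),np.sin(a)],4),round(d@[-np.sin(a),np.cos(a)],4),[np.round(x,3).tolist() for x in o[2:]])
dk(s)
```

```text
->deck 0.08549999999999999 at [ 0.5572 -0.0834  0.1317] yaw -7.24 spin 0.0002 delta now [0.0012 0.0421 0.0623] after spin [0.0012 0.0421 0.0623] q7 0.081 F [-0.3 -0.1 -0.2] open 0.0074 ff 0.0 t 11.1
tub deck 0.0997 0.0276 [43.887, 21.874, -7.184, 0.088, [366, 182], 122]
```

Request:
move_arm:
  rows:
    - [0,0,0.03,0,0]
    - [0.001,0,0.025,0,0]
    - [0,0,0.006,0,0]
    - [0,0.007,0,0,0]
    - [0,0.007,0,0,0]
    - [0,0.006,0,0,0]
    - [0,0.006,0,0,0]
    - [0,0.005,0,0,0]
    - [0,0.004,0,0,0]
    - [0,0,0,0,0]

```text
clock: 11.98
tool_pos: [0.5914, -0.0868, 0.2178]
eef_rot: [0.75, 0.661, 0.001, 0.001]
contact_force: [-0.7, -0.9, -0.3]
opening: 0.004
finger_force: 0.0
```

Request:
move_arm:
  rows:
    - [0,0.003,0,0,0]
    - [0,0.002,0,0,0]
    - [0,0.001,0,0,0]
    - [0,0,0,0,0]

```text
clock: 12.32
tool_pos: [0.5964, -0.0875, 0.2172]
eef_rot: [0.75, 0.661, 0.0, -0.0]
contact_force: [-0.7, 0.1, -0.3]
opening: 0.002
finger_force: 0.4
```

Request:
move_arm:
  rows:
    - [0,0.002,0,0,0]
    - [0,0.002,0,0,0]
    - [0,0.001,0,0,0]
    - [0,0,0,0,0]

```text
clock: 12.65
tool_pos: [0.6016, -0.0881, 0.2171]
eef_rot: [0.75, 0.661, 0.0, 0.0]
contact_force: [-0.9, 1.0, -0.6]
opening: 0.007
finger_force: 0.1
```

```bash
cat >> h.py <<'E'
def dk(s):
    for o in objs(s,.08,.1,box=(.3,.8,-.16,.03)):
        d=np.array(o[:2])-O; a=np.radians(RY); print('tub deck', round(d@[np.cos(a),np.sin(a)],4),round(d@[-np.sin(a),np.cos(a)],4),[np.round(x,3).tolist() for x in o[2:]])
E
python3 - <<'E'
from h import *
pdeck(.147-.044-.0175,.0445+.025)
dk(snap('top'))
s=snap('side')
cv2.imwrite('pics/s2.png',cv2.resize(s['color'][140:240,270:410],None,fx=5,fy=5)[:,:,::-1])
E
```

```text
->deck 0.08549999999999999 at [ 0.6017 -0.0882  0.0701] yaw -7.25 spin 0.0001 delta now [ 0.0003 -0.0025  0.0006] after spin [ 0.0003 -0.0025  0.0006] q7 0.083 F [-0.9  1.  -0.6] open 0.0006 ff 0.1 t 12.65
tub deck 0.1256 0.0314 [43.358, 14.009, -7.982, 0.088, [366, 173], 65]
```

View pics/s2.png

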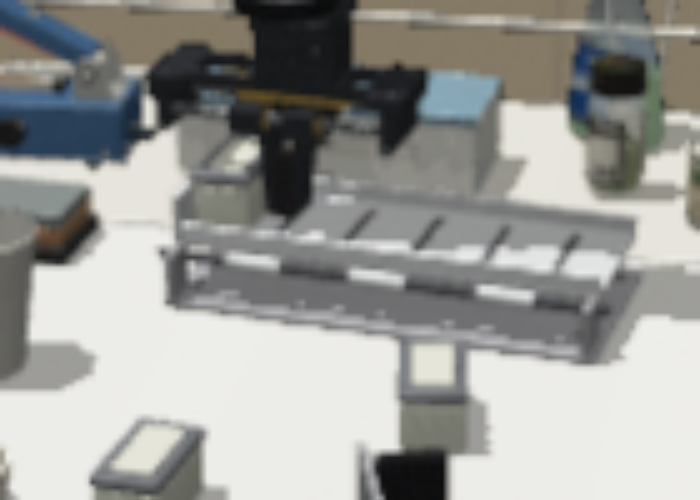

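The tub sits against the stop at about (225,185), with the closed fingers behind it. One more push should confirm it's seated.

Request:
move_arm:
  rows:
    - [0,0.001,0,0,0]
    - [0,0.001,0,0,0]
    - [0,0,0,0,0]

```text
clock: 13.0
tool_pos: [0.6025, -0.0883, 0.2171]
eef_rot: [0.75, 0.661, -0.001, -0.001]
contact_force: [-3.5, 0.3, 2.7]
opening: 0.002
finger_force: 2.1
```

Request:
move_arm:
  rows:
    - [0,-0.005,0,0,0]
    - [0,-0.005,-0.03,0,0.05]
    - [0.01,-0.02,-0.03,0,0.0881]
    - [0.03,-0.02,0,0,0.0881]
    - [0.035,-0.015,0,0,0.0881]
    - [0.035,-0.015,0,0,0.0881]
    - [0.035,-0.015,0,0,0.0881]
    - [0.035,-0.01,0,0,0.0881]
    - [0,0,0,0,0.0881]
    - [0,0,0,0,0.0881]

```text
clock: 13.83
tool_pos: [0.5216, 0.1067, 0.2772]
eef_rot: [0.748, 0.663, 0.001, -0.0]
contact_force: [0.0, -0.3, 0.0]
opening: 0.66
finger_force: 0.0
```

Run:
```python
from h import *
s=snap('top'); dk(s)
for o in objs(s,box=(.3,.8,.07,.5)): print([np.round(x,3).tolist() for x in o])
plan(.462,.123,.0265,9.5)
```

```text
tub deck 0.1268 -0.0015 [79.587, 47.041, 82.749, 0.088, [378, 174], 482]
[0.783, 0.105, 65.747, 35.802, -47.71, 0.045, [308, 128], 88]
[0.735, 0.304, 99.091, 97.62, 2.357, 0.04, [237, 142], 229]
[0.609, 0.266, 79.785, 44.008, 82.828, 0.044, [249, 186], 433]
[0.573, 0.386, 80.329, 44.403, -79.146, 0.044, [208, 198], 432]
[0.454, 0.267, 70.037, 47.007, -72.569, 0.048, [246, 239], 151]
at [0.5223 0.1043 0.1303] yaw -7.12 spin -0.2901 delta now [ 0.011  -0.0623  0.1037] after spin [ 0.0284 -0.0566  0.1037] q7 -0.175 F [ 0.4 -0.4 -0.3] open 0.0623 ff 0.0 t 13.8833
```

Request:
move_arm:
  rows:
    - [0,0,0,-0.1,0.0881]
    - [0,0,0,-0.1,0.0881]
    - [0,0,0,-0.09,0.0881]
    - [0.012,-0.028,0.01,0,0.0881]
    - [0.012,-0.0286,0.01,0,0.0881]
    - [0,0,0.015,0,0.0881]
    - [0,0,0,0,0.0881]
    - [0,0,0,0,0.0881]
    - [0,0,0,0,0.0881]

```text
clock: 14.63
tool_pos: [0.4636, 0.1168, 0.2427]
eef_rot: [0.648, 0.762, 0.001, 0.001]
contact_force: [0.5, -0.4, 0.9]
opening: 1.003
finger_force: 0.0
```

Run:
```python
from h import *
s=snap('top'); 
for o in objs(s,box=(.3,.8,.07,.5)): print([np.round(x,3).tolist() for x in o])
plan(.462,.123,.0265,9.5)
```

```text
[0.779, 0.114, 56.352, 22.985, -25.587, 0.047, [305, 128], 68]
[0.735, 0.304, 99.623, 98.51, 2.03, 0.04, [237, 142], 226]
[0.609, 0.267, 80.375, 43.938, 83.03, 0.044, [249, 186], 431]
[0.573, 0.386, 80.314, 44.286, -79.7, 0.044, [208, 198], 436]
[0.455, 0.263, 78.238, 46.922, -72.193, 0.048, [247, 238], 158]
[0.468, 0.089, 43.368, 13.581, 16.954, 0.043, [310, 236], 65]
at [0.4641 0.117  0.0958] yaw 9.24 spin -0.0046 delta now [ 0.0062 -0.0013  0.0693] after spin [ 0.0062 -0.0013  0.0693] q7 -0.035 F [1.1 0.1 1.8] open 0.088 ff 0.0 t 14.6833
```

Request:
move_arm:
  rows:
    - [0.006,-0.001,0.02,-0.004,0.0881]
    - [0,0,0.02,0,0.0881]
    - [0,0,0.02,0,0.0881]
    - [0,0,0.009,0,0.0881]
    - [0,0,0,0,0.0881]
    - [0,0,0,0,0.03]
    - [0,0,0,0,0.03]
    - [0,0,0,0,0.03]
    - [0,0,0,0,0.03]
    - [0,0,0,0,0.03]

```text
clock: 15.52
tool_pos: [0.4603, 0.1238, 0.1738]
eef_rot: [0.645, 0.764, 0.001, 0.0]
contact_force: [0.5, 0.5, -1.0]
opening: 0.647
finger_force: 0.0
```

Request:
move_arm:
  rows:
    - [0,0,0,0,0.03]
    - [0,0,0,0,0.03]

```text
clock: 15.68
tool_pos: [0.4607, 0.1238, 0.1735]
eef_rot: [0.645, 0.764, 0.001, 0.001]
contact_force: [-0.2, 0.0, 4.1]
opening: 0.498
finger_force: 28.9
```

Run:
```python
from h import *
pdeck(.147-.044-.022-.022,.14)
```

```text
->deck 0.05899999999999999 at [0.461  0.1239 0.0265] yaw 9.59 spin 0.294 delta now [-0.2239  0.076  -0.1133] after spin [-0.1923  0.1376 -0.1132] q7 -0.034 F [-0.2  0.   4.1] open 0.0439 ff 28.9 t 15.6833
```

Request:
move_arm:
  rows:
    - [0,0,-0.03,0,0.03]
    - [0,0,-0.03,0,0.03]
    - [0,0,-0.03,0,0.03]
    - [0,0,-0.023,0,0.03]
    - [0,0,0,0.098,0.03]
    - [0,0,0,0.098,0.03]
    - [0,0,0,0.098,0.03]
    - [-0.02,0.0142,0,0,0.03]
    - [-0.024,0.0172,0,0,0.03]
    - [-0.024,0.0172,0,0,0.03]

```text
clock: 16.52
tool_pos: [0.4996, 0.05, 0.286]
eef_rot: [0.75, 0.662, -0.0, -0.001]
contact_force: [0.1, 0.4, -1.2]
opening: 0.498
finger_force: 30.0
```

Request:
move_arm:
  rows:
    - [-0.024,0.0172,0,0,0.03]
    - [-0.024,0.0172,0,0,0.03]
    - [-0.024,0.0172,0,0,0.03]
    - [-0.024,0.0172,0,0,0.03]
    - [-0.024,0.0172,0,0,0.03]
    - [-0.004,0.003,0,0,0.03]
    - [0,0,0,0,0.03]
    - [0,0,0,0,0.03]
    - [0,0,0,0,0.03]

```text
clock: 17.27
tool_pos: [0.5716, -0.0823, 0.2857]
eef_rot: [0.75, 0.662, -0.0, -0.001]
contact_force: [0.4, -0.0, -2.4]
opening: 0.495
finger_force: 30.0
```

Run:
```python
from h import *
pdeck(.147-.044-.022-.022,.071)
s=snap('top');dk(s)
for o in objs(s,box=(.3,.8,.07,.5)): print([np.round(x,3).tolist() for x in o])
```

```text
->deck 0.05899999999999999 at [ 0.5713 -0.082   0.1388] yaw -7.12 spin 0.0022 delta now [-0.0021  0.0022  0.0677] after spin [-0.0021  0.0022  0.0677] q7 0.079 F [ 0.4 -0.  -2.4] open 0.0436 ff 30.0 t 17.2667
tub deck 0.1267 0.029 [44.795, 18.432, -7.959, 0.088, [367, 172], 86]
[0.777, 0.115, 53.445, 19.651, -20.571, 0.046, [304, 128], 67]
[0.735, 0.304, 99.292, 98.188, 1.415, 0.04, [237, 142], 232]
[0.608, 0.266, 80.41, 44.065, 82.812, 0.044, [249, 186], 431]
[0.572, 0.386, 81.26, 43.869, -79.186, 0.044, [208, 198], 429]
[0.455, 0.263, 77.87, 46.931, -72.25, 0.048, [247, 238], 159]
```

Request:
move_arm:
  rows:
    - [-0.002,0.001,0.02,0,0.03]
    - [0,0,0.025,0,0.03]
    - [0,0,0.015,0,0.03]
    - [0,0,0.0075,0,0.03]
    - [0,0,0,0,0.03]
    - [0,0,0,0,0.03]
    - [0,0,0,0,0.051]
    - [0,0,0,0,0.051]
    - [0,0,0,0,0.051]

```text
clock: 18.07
tool_pos: [0.5734, -0.086, 0.2192]
eef_rot: [0.75, 0.661, 0.0, 0.0]
contact_force: [0.5, -0.6, -0.0]
opening: 0.579
finger_force: 0.0
```

Request:
move_arm:
  rows:
    - [0,0,-0.01,0,0.051]
    - [0,0,-0.03,0,0.051]
    - [0,0,-0.02,0,0.02]
    - [0,-0.03,0,0,0]
    - [0,-0.03,0,0,0]
    - [0,0,0,0,0]
    - [0,0,0,0,0]
    - [0,0,0,0,0]
    - [0,0,0,0,0]

```text
clock: 18.82
tool_pos: [0.5149, -0.0788, 0.2791]
eef_rot: [0.75, 0.661, 0.001, 0.001]
contact_force: [-0.4, 0.3, -0.2]
opening: 0.075
finger_force: 0.0
```

Run:
```python
from h import *
pdeck(.147-.088-.015,.0445+.025)
dk(snap('top'))
```

```text
->deck 0.044 at [ 0.5152 -0.0788  0.1321] yaw -7.24 spin 0.0001 delta now [0.0019 0.0429 0.0627] after spin [0.0019 0.0429 0.0627] q7 0.091 F [-0.4  0.3 -0.2] open 0.0066 ff 0.0 t 18.8167
tub deck 0.128 -0.0018 [80.8, 45.406, 87.369, 0.089, [378, 174], 443]
tub deck 0.0574 0.0267 [42.859, 21.656, -7.443, 0.088, [365, 198], 126]
```

Request:
move_arm:
  rows:
    - [0.002,0,0.03,0,0]
    - [0,0,0.025,0,0]
    - [0,0,0.006,0,0]
    - [0,0.007,0,0,0]
    - [0,0.007,0,0,0]
    - [0,0.007,0,0,0]
    - [0,0.007,0,0,0]
    - [0,0.006,0,0,0]
    - [0,0.005,0,0,0]
    - [0,0,0,0,0]

```text
clock: 19.7
tool_pos: [0.5539, -0.0818, 0.2183]
eef_rot: [0.75, 0.661, 0.001, 0.001]
contact_force: [-0.3, 0.8, -0.1]
opening: 0.007
finger_force: 0.0
```

Request:
move_arm:
  rows:
    - [0,0.002,0,0,0]
    - [0,0.002,0,0,0]
    - [0,0.001,0,0,0]
    - [0,0,0,0,0]

```text
clock: 20.03
tool_pos: [0.5574, -0.0822, 0.2176]
eef_rot: [0.75, 0.661, -0.0, -0.0]
contact_force: [-1.2, -0.5, 1.0]
opening: 0.004
finger_force: 0.6
```

Run:
```python
from h import *
pdeck(.147-.088-.015,.0445+.025)
dk(snap('top'))
```

```text
->deck 0.044 at [ 0.5573 -0.0822  0.0706] yaw -7.25 spin 0.0 delta now [-0.      0.0008  0.0011] after spin [-0.      0.0008  0.0011] q7 0.093 F [-1.2 -0.5  1. ] open 0.0004 ff 0.6 t 20.0333
tub deck 0.1025 0.0314 [88.54, 13.76, -6.383, 0.087, [365, 181], 121]
```

Request:
move_arm:
  rows:
    - [0,0.0015,0,0,0]
    - [0,0.0015,0,0,0]
    - [0,0.001,0,0,0]
    - [0,0,0,0,0]

```text
clock: 20.42
tool_pos: [0.5594, -0.0827, 0.2175]
eef_rot: [0.75, 0.661, -0.002, -0.002]
contact_force: [-6.9, 1.5, 6.3]
opening: 0.004
finger_force: 3.8
```

Request:
move_arm:
  rows:
    - [0,-0.007,0,0,0]
    - [0,-0.007,-0.03,0,0.03]
    - [0.01,0,-0.03,0,0.07]
    - [0.03,0,0,0,0.07]
    - [0.035,0,0,0,0.07]
    - [0.035,0.003,0,0,0.07]
    - [0.035,0.003,0,0,0.07]
    - [0.035,0.003,0,0,0.07]
    - [0.035,0.003,0,0,0.07]
    - [0.035,0.003,0,0,0.07]

```text
clock: 21.25
tool_pos: [0.5944, 0.1671, 0.2778]
eef_rot: [0.75, 0.661, 0.001, 0.0]
contact_force: [-0.0, 0.4, -0.4]
opening: 0.664
finger_force: 0.0
```

Request:
move_arm:
  rows:
    - [0.035,0.003,0,0,0.07]
    - [0.035,0.003,0,0,0.07]
    - [0.03,0,0,0,0.07]
    - [0,0,0,0,0.07]
    - [0,0,0,0,0.07]
    - [0,0,0,0,0.07]

```text
clock: 21.75
tool_pos: [0.6126, 0.2628, 0.2775]
eef_rot: [0.75, 0.661, -0.0, 0.001]
contact_force: [-0.2, -0.9, 0.1]
opening: 0.793
finger_force: 0.0
```

Run:
```python
from h import *
plan(.6085,.2665,.0265,-7.1)
s=snap('top');dk(s)
for o in objs(s,box=(.3,.8,.07,.5)): print([np.round(x,3).tolist() for x in o])
```

```text
at [0.6127 0.2627 0.1305] yaw -7.26 spin -0.0029 delta now [ 0.0034 -0.0047  0.104 ] after spin [ 0.0034 -0.0047  0.104 ] q7 -0.381 F [-0.2 -0.9  0.1] open 0.0699 ff 0.0 t 21.75
tub deck 0.1047 -0.002 [92.006, 80.13, -6.342, 0.088, [377, 182], 962]
[0.779, 0.117, 53.14, 16.562, -22.962, 0.046, [303, 127], 65]
[0.761, 0.302, 97.912, 46.651, 84.921, 0.04, [237, 134], 120]
[0.606, 0.249, 46.189, 44.015, 82.739, 0.044, [255, 187], 251]
[0.455, 0.263, 78.813, 47.003, -72.084, 0.048, [247, 238], 156]
```

Request:
move_arm:
  rows:
    - [0.0034,-0.0047,0.02,0,0.07]
    - [0,0,0.03,0,0.07]
    - [0,0,0.03,0,0.07]
    - [0,0,0.016,0,0.07]
    - [0,0,0.008,0,0.07]
    - [0,0,0,0,0.07]
    - [0,0,0,0,0.03]
    - [0,0,0,0,0.03]
    - [0,0,0,0,0.03]
    - [0,0,0,0,0.03]

```text
clock: 22.63
tool_pos: [0.6089, 0.2678, 0.1751]
eef_rot: [0.75, 0.661, 0.001, 0.0]
contact_force: [1.7, 0.5, 1.3]
opening: 0.518
finger_force: 0.4
```

Request:
move_arm:
  rows:
    - [0,0,0,0,0.03]
    - [0,0,0,0,0.03]

```text
clock: 22.8
tool_pos: [0.609, 0.2677, 0.1751]
eef_rot: [0.75, 0.661, 0.001, 0.0]
contact_force: [-0.6, -0.3, 6.0]
opening: 0.497
finger_force: 30.0
```

Run:
```python
from h import *
pdeck(.147-.088-.022-.023,.14)
```

```text
->deck 0.013999999999999999 at [0.6093 0.2679 0.0281] yaw -7.24 spin 0.0001 delta now [-0.3538 -0.0364 -0.1125] after spin [-0.3538 -0.0363 -0.1125] q7 -0.364 F [-0.6 -0.3  6. ] open 0.0438 ff 30.0 t 22.8
```

Request:
move_arm:
  rows:
    - [0,0,-0.03,0,0.03]
    - [0,0,-0.03,0,0.03]
    - [0,0,-0.03,0,0.03]
    - [0,0,-0.022,0,0.03]
    - [-0.02,-0.003,0,0,0.03]
    - [-0.032,-0.0033,0,0,0.03]
    - [-0.032,-0.0033,0,0,0.03]
    - [-0.032,-0.0033,0,0,0.03]
    - [-0.032,-0.0033,0,0,0.03]
    - [-0.032,-0.0033,0,0,0.03]

```text
clock: 23.63
tool_pos: [0.5654, 0.0902, 0.2856]
eef_rot: [0.75, 0.661, -0.0, -0.0]
contact_force: [0.3, -0.8, -1.7]
opening: 0.499
finger_force: 30.0
```

Request:
move_arm:
  rows:
    - [-0.032,-0.0033,0,0,0.03]
    - [-0.032,-0.0033,0,0,0.03]
    - [-0.032,-0.0033,0,0,0.03]
    - [-0.032,-0.0033,0,0,0.03]
    - [-0.032,-0.0033,0,0,0.03]
    - [-0.014,0,0,0,0.03]
    - [0,0,0,0,0.03]
    - [0,0,0,0,0.03]
    - [0,0,0,0,0.03]

```text
clock: 24.38
tool_pos: [0.5282, -0.0775, 0.2856]
eef_rot: [0.75, 0.662, 0.001, -0.001]
contact_force: [0.0, 0.2, -2.0]
opening: 0.499
finger_force: 30.0
```

Run:
```python
from h import *
pdeck(.147-.088-.022-.023,.0725)
s=snap('top');dk(s)
for o in objs(s,box=(.3,.8,.07,.5)): print([np.round(x,3).tolist() for x in o])
```

```text
->deck 0.013999999999999999 at [ 0.5283 -0.0773  0.1386] yaw -7.14 spin 0.002 delta now [-0.0014  0.0003  0.0661] after spin [-0.0014  0.0003  0.0661] q7 0.094 F [ 0.   0.2 -2. ] open 0.0439 ff 30.0 t 24.3833
tub deck 0.1038 -0.002 [88.65, 80.156, -6.235, 0.088, [377, 181], 379]
[0.778, 0.114, 55.009, 20.922, -23.981, 0.045, [304, 128], 65]
[0.735, 0.304, 99.696, 97.162, -0.361, 0.04, [237, 142], 231]
[0.573, 0.386, 79.669, 44.326, -80.33, 0.044, [208, 198], 435]
[0.455, 0.263, 79.126, 46.973, -72.066, 0.048, [247, 238], 156]
```

Request:
move_arm:
  rows:
    - [-0.0014,0,0.02,0.002,0.03]
    - [0,0,0.025,0,0.03]
    - [0,0,0.014,0,0.03]
    - [0,0,0.007,0,0.03]
    - [0,0,0,0,0.03]
    - [0,0,0,0,0.03]
    - [0,0,0,0,0.051]
    - [0,0,0,0,0.051]
    - [0,0,0,0,0.051]

```text
clock: 25.18
tool_pos: [0.5281, -0.0801, 0.22]
eef_rot: [0.751, 0.66, 0.0, 0.0]
contact_force: [-0.1, -0.2, 0.1]
opening: 0.576
finger_force: 0.0
```

Request:
move_arm:
  rows:
    - [0,0,-0.01,0,0.051]
    - [0,0,-0.03,0,0.051]
    - [0,0,-0.02,0,0.02]
    - [0,-0.03,0,0,0]
    - [0,-0.03,0,0,0]
    - [0,0,0,0,0]
    - [0,0,0,0,0]
    - [0,0,0,0,0]
    - [0,0,0,0,0]

```text
clock: 25.93
tool_pos: [0.4695, -0.0729, 0.28]
eef_rot: [0.751, 0.66, 0.001, 0.001]
contact_force: [0.5, 0.4, 0.2]
opening: 0.073
finger_force: 0.0
```

Run:
```python
from h import *
pdeck(.147-.132-.015,.0445+.025)
dk(snap('top'))
```

```text
->deck -1.3877787807814457e-17 at [ 0.4699 -0.0729  0.133 ] yaw -7.36 spin -0.0019 delta now [0.0019 0.0446 0.0636] after spin [0.0018 0.0446 0.0636] q7 0.104 F [0.5 0.4 0.2] open 0.0065 ff 0.0 t 25.9333
tub deck 0.1047 -0.002 [91.961, 80.481, -6.537, 0.088, [377, 182], 961]
tub deck 0.0118 0.0272 [43.764, 22.043, -6.932, 0.089, [362, 214], 132]
tub deck 0.009 -0.018 [35.17, 24.247, 89.657, 0.089, [379, 218], 85]
```

Request:
move_arm:
  rows:
    - [0.002,0,0.03,0,0]
    - [0,0,0.025,0,0]
    - [0,0,0.008,0,0]
    - [0,0.007,0,0,0]
    - [0,0.007,0,0,0]
    - [0,0.007,0,0,0]
    - [0,0.007,0,0,0]
    - [0,0.006,0,0,0]
    - [0,0.006,0,0,0]
    - [0,0.002,0,0,0]

```text
clock: 26.82
tool_pos: [0.5114, -0.0763, 0.2172]
eef_rot: [0.751, 0.66, 0.001, 0.001]
contact_force: [-1.1, 0.4, 0.6]
opening: 0.005
finger_force: 0.7
```

Request:
move_arm:
  rows:
    - [0,0.0015,0,0,0]
    - [0,0.0015,0,0,0]
    - [0,0.0015,0,0,0]
    - [0,0,0,0,0]

```text
clock: 27.15
tool_pos: [0.5146, -0.0768, 0.2167]
eef_rot: [0.751, 0.66, -0.0, -0.0]
contact_force: [-0.7, 0.7, 1.3]
opening: 0.008
finger_force: 0.4
```

Request:
move_arm:
  rows:
    - [0,0.001,0,0,0]
    - [0,0.001,0,0,0]
    - [0,0,0,0,0]

```text
clock: 27.4
tool_pos: [0.5153, -0.077, 0.2166]
eef_rot: [0.751, 0.66, -0.001, -0.001]
contact_force: [-4.5, 0.6, 3.9]
opening: 0.005
finger_force: 2.6
```

Request:
move_arm:
  rows:
    - [0,-0.007,0,0,0]
    - [0,-0.007,-0.03,0,0.03]
    - [0.02,0,-0.03,0,0.07]
    - [0.033,0,0,0,0.07]
    - [0.035,0,0,0,0.07]
    - [0.035,0.002,0,0,0.07]
    - [0.035,0.002,0,0,0.07]
    - [0.035,0.002,0,0,0.07]
    - [0.035,0.002,0,0,0.07]
    - [0.035,0.002,0,0,0.07]

```text
clock: 28.23
tool_pos: [0.5466, 0.1863, 0.2767]
eef_rot: [0.751, 0.66, 0.001, 0.0]
contact_force: [1.1, -0.7, -0.1]
opening: 0.662
finger_force: 0.0
```

Request:
move_arm:
  rows:
    - [0.035,0.003,0,0,0.07]
    - [0.035,0,0,0,0.07]
    - [0.035,0,0,0,0.07]
    - [0.035,0,0,0,0.07]
    - [0.035,0,0,0,0.07]
    - [0.028,0,0,-0.1,0.07]
    - [0,0,0,-0.1,0.07]
    - [0,0,0,-0.105,0.07]
    - [0,0,0,0,0.07]
    - [0,0,0,0,0.07]

```text
clock: 29.07
tool_pos: [0.5755, 0.385, 0.2765]
eef_rot: [0.643, 0.766, 0.0, -0.0]
contact_force: [0.1, 0.2, 0.2]
opening: 0.792
finger_force: 0.0
```

Run:
```python
from h import *
plan(.573,.386,.0265,10.2)
s=snap('top');dk(s)
for o in objs(s,box=(.3,.8,.07,.5)): print([np.round(x,3).tolist() for x in o])
```

```text
at [0.5755 0.3851 0.1295] yaw 9.93 spin -0.0047 delta now [ 0.0013 -0.0024  0.103 ] after spin [ 0.0013 -0.0024  0.103 ] q7 -0.301 F [0.1 0.2 0.2] open 0.0698 ff 0.0 t 29.0667
tub deck 0.0822 -0.0019 [134.296, 80.826, -6.952, 0.088, [376, 190], 1439]
[0.778, 0.115, 52.989, 19.7, -21.166, 0.045, [304, 128], 61]
[0.735, 0.304, 99.484, 98.055, 2.3, 0.04, [237, 142], 234]
[0.574, 0.378, 64.545, 44.175, -80.22, 0.044, [210, 198], 354]
[0.455, 0.263, 78.335, 47.151, -72.279, 0.048, [248, 238], 160]
```

Three tubs form a flush row. D is in place, so I'll pick it.

Request:
move_arm:
  rows:
    - [0.001,-0.0024,0.02,-0.005,0.07]
    - [0,0,0.03,0,0.07]
    - [0,0,0.03,0,0.07]
    - [0,0,0.015,0,0.07]
    - [0,0,0.008,0,0.07]
    - [0,0,0,0,0.07]
    - [0,0,0,0,0.03]
    - [0,0,0,0,0.03]
    - [0,0,0,0,0.03]
    - [0,0,0,0,0.03]

```text
clock: 29.95
tool_pos: [0.5733, 0.3862, 0.1752]
eef_rot: [0.64, 0.768, 0.001, 0.0]
contact_force: [0.6, -1.0, 1.0]
opening: 0.517
finger_force: 0.0
```

Request:
move_arm:
  rows:
    - [0,0,0,0,0.03]
    - [0,0,0,0,0.03]

```text
clock: 30.12
tool_pos: [0.5733, 0.3861, 0.1751]
eef_rot: [0.64, 0.768, 0.001, 0.0]
contact_force: [-0.8, -0.5, 6.6]
opening: 0.495
finger_force: 30.0
```

Run:
```python
from h import *
pdeck(.147-.132-.022-.023,.14)
```

```text
->deck -0.030000000000000013 at [0.5736 0.3863 0.0281] yaw 10.39 spin 0.3079 delta now [-0.4357 -0.17   -0.1127] after spin [-0.4668 -0.0299 -0.1124] q7 -0.28 F [-0.8 -0.5  6.6] open 0.0436 ff 30.0 t 30.1167
```

Request:
move_arm:
  rows:
    - [0,0,-0.03,0,0.03]
    - [0,0,-0.03,0,0.03]
    - [0,0,-0.03,0,0.03]
    - [0,0,-0.0225,0,0.03]
    - [0,0,0,0.103,0.03]
    - [0,0,0,0.103,0.03]
    - [0,0,0,0.102,0.03]
    - [-0.02,-0.002,0,0,0.03]
    - [-0.034,-0.002,0,0,0.03]
    - [-0.034,-0.002,0,0,0.03]

```text
clock: 30.95
tool_pos: [0.5547, 0.2996, 0.2857]
eef_rot: [0.749, 0.662, 0.0, -0.0]
contact_force: [0.1, -1.1, -1.8]
opening: 0.498
finger_force: 30.0
```

Request:
move_arm:
  rows:
    - [-0.035,-0.0025,0,0,0.03]
    - [-0.035,-0.0025,0,0,0.03]
    - [-0.035,-0.0025,0,0,0.03]
    - [-0.035,-0.0025,0,0,0.03]
    - [-0.035,-0.0025,0,0,0.03]
    - [-0.035,-0.0025,0,0,0.03]
    - [-0.035,-0.0025,0,0,0.03]
    - [-0.035,-0.0025,0,0,0.03]
    - [-0.035,-0.0025,0,0,0.03]
    - [-0.035,0,0,0,0.03]

```text
clock: 31.78
tool_pos: [0.4883, -0.0465, 0.2862]
eef_rot: [0.75, 0.661, -0.0, -0.0]
contact_force: [0.4, -0.5, -1.0]
opening: 0.494
finger_force: 30.0
```

Request:
move_arm:
  rows:
    - [-0.015,0,0,0,0.03]
    - [-0.013,0,0,0,0.03]
    - [0,0,0,0,0.03]
    - [0,0,0,0,0.03]
    - [0,0,0,0,0.03]

```text
clock: 32.2
tool_pos: [0.486, -0.0716, 0.2861]
eef_rot: [0.75, 0.662, 0.0, -0.0]
contact_force: [0.1, 0.1, -0.9]
opening: 0.497
finger_force: 30.0
```

Run:
```python
from h import *
pdeck(.147-.132-.022-.023,.0725)
s=snap('top');dk(s)
for o in objs(s,box=(.3,.8,.07,.5)): print([np.round(x,3).tolist() for x in o])
```

```text
->deck -0.030000000000000013 at [ 0.486  -0.0715  0.1391] yaw -7.16 spin 0.0017 delta now [-0.0018 -0.001   0.0666] after spin [-0.0018 -0.001   0.0666] q7 0.113 F [ 0.1  0.1 -0.9] open 0.0438 ff 30.0 t 32.2
tub deck 0.0823 0.0044 [136.575, 91.633, -9.455, 0.088, [374, 188], 986]
tub deck 0.0342 -0.0123 [30.094, 10.75, -89.533, 0.088, [378, 208], 41]
[0.778, 0.116, 53.71, 20.575, -21.166, 0.047, [304, 128], 64]
[0.735, 0.304, 99.607, 97.87, 1.461, 0.04, [237, 142], 229]
[0.455, 0.263, 77.848, 46.998, -72.433, 0.048, [247, 238], 159]
```

Request:
move_arm:
  rows:
    - [-0.0018,-0.001,0.02,0,0.03]
    - [0,0,0.025,0,0.03]
    - [0,0,0.014,0,0.03]
    - [0,0,0.0075,0,0.03]
    - [0,0,0,0,0.03]
    - [0,0,0,0,0.03]
    - [0,0,0,0,0.051]
    - [0,0,0,0,0.051]
    - [0,0,0,0,0.051]

```text
clock: 33.0
tool_pos: [0.4848, -0.0742, 0.22]
eef_rot: [0.75, 0.661, 0.0, 0.0]
contact_force: [-0.4, -0.2, -0.0]
opening: 0.575
finger_force: 0.0
```

Request:
move_arm:
  rows:
    - [0,0,-0.01,0,0.051]
    - [0,0,-0.03,0,0.051]
    - [0,0,-0.02,0,0.02]
    - [0,-0.03,0,0,0]
    - [0,-0.03,0,0,0]
    - [0,0,0,0,0]
    - [0,0,0,0,0]
    - [0,0,0,0,0]
    - [0,0,0,0,0]

```text
clock: 33.75
tool_pos: [0.4263, -0.0671, 0.28]
eef_rot: [0.75, 0.661, 0.001, 0.001]
contact_force: [-0.1, 0.4, -0.1]
opening: 0.072
finger_force: 0.0
```

Run:
```python
from h import *
pdeck(.147-.176-.015,.0445+.025)
s=snap('top');dk(s)
im=cv2.resize(s['color'][140:300,180:420],None,fx=3.3,fy=3.3,interpolation=cv2.INTER_CUBIC)
cv2.imwrite('pics/crop3.png',im[:,:,::-1])
```

```text
->deck -0.044 at [ 0.4266 -0.0671  0.133 ] yaw -7.25 spin 0.0001 delta now [0.0014 0.0442 0.0636] after spin [0.0014 0.0442 0.0636] q7 0.125 F [-0.1  0.4 -0.1] open 0.0063 ff 0.0 t 33.75
tub deck 0.0812 0.0043 [132.13, 93.705, -7.831, 0.088, [374, 190], 1441]
tub deck -0.0312 0.0291 [43.087, 21.393, -0.902, 0.088, [359, 230], 126]
tub deck -0.0422 -0.0175 [34.526, 23.315, 82.365, 0.088, [376, 237], 113]
```

View pics/crop3.png

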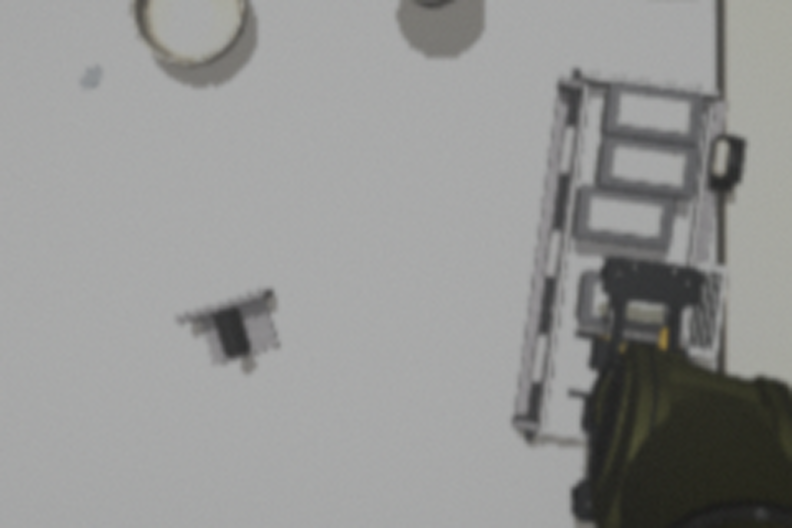

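The picture shows tub C (the third, at crop (627,215)) knocked about 13 mm to the left, towards the left rail. I'll nudge it back sideways before closing the row.

Run:
```python
from h import *
pdeck(.037,.133,.10)
```

```text
->deck 0.037 at [ 0.4265 -0.0671  0.1328] yaw -7.25 spin 0.0001 delta now [1.014e-01 1.255e-01 1.000e-04] after spin [1.014e-01 1.255e-01 1.000e-04] q7 0.125 F [-1.2  0.3  0.3] open 0.0024 ff 0.0 t 33.8
```

Request:
move_arm:
  rows:
    - [0.03,0,0,0,0]
    - [0.035,0.01,0,0,0]
    - [0.034,0.03,0,0,0]
    - [0.0024,0.03,0,0,0]
    - [0,0.03,0,0,0]
    - [0,0.0255,0,0,0]
    - [0,0,0,0,0]
    - [0,0,0,0,0]
    - [0,0,0,0,0]

```text
clock: 34.55
tool_pos: [0.5589, 0.0154, 0.2792]
eef_rot: [0.75, 0.661, -0.001, -0.001]
contact_force: [0.1, 0.6, -0.5]
opening: 0.006
finger_force: 0.0
```

Run:
```python
from h import *
pdeck(.037,.081,.072)
s=snap('top');dk(s)
c=cloud(s); a=np.radians(RY)
Q=(c[...,:2]-O)@np.array([[np.cos(a),-np.sin(a)],[np.sin(a),np.cos(a)]])
m=(c[...,2]>.082)&(c[...,2]<.095)
for x in (.135,.125,.11,.09,.08,.07,.05,.04,.03,.02,-.02,-.03,-.04):
    k=m&(abs(Q[...,0]-x)<.004)&(abs(Q[...,1])<.06); y=Q[...,1][k]
    if len(y): print(x,y.min().round(4),y.max().round(4))
```

```text
->deck 0.037 at [0.5586 0.0154 0.1322] yaw -7.25 spin 0.0 delta now [-0.0251  0.005   0.0512] after spin [-0.0251  0.005   0.0512] q7 -0.004 F [ 0.1  0.6 -0.5] open 0.0005 ff 0.0 t 34.55
tub deck 0.0812 -0.0026 [132.517, 80.741, -6.419, 0.088, [378, 190], 1023]
tub deck -0.032 -0.0164 [48.009, 43.684, 82.477, 0.088, [377, 233], 281]
0.135 -0.0393 0.0376
0.125 -0.0404 0.0385
0.11 -0.04 0.0183
0.09 -0.042 0.0157
0.08 -0.0406 0.0146
0.07 -0.0417 0.0129
0.05 -0.0283 0.0103
0.04 -0.0268 0.0112
0.03 -0.0281 0.0112
0.02 -0.0267 0.0114
-0.02 -0.0398 0.0068
-0.03 -0.0404 0.0057
-0.04 -0.0398 0.0043
```

Request:
move_arm:
  rows:
    - [-0.019,0.005,0,0,0]
    - [0,0,0.02,0,0]
    - [0,0,0.02,0,0]
    - [0,0,0.011,0,0]
    - [-0.006,0,0,0,0]
    - [-0.006,0,0,0,0]
    - [-0.005,0,0,0,0]
    - [-0.005,0,0,0,0]
    - [-0.002,0,0,0,0]
    - [0,0,0,0,0]

```text
clock: 35.43
tool_pos: [0.5591, -0.0288, 0.2294]
eef_rot: [0.751, 0.661, 0.0, 0.0]
contact_force: [-0.4, 0.1, 0.7]
opening: 0.006
finger_force: 0.0
```

```bash
cat >> h.py <<'E'
def edges(s):
    c=cloud(s); a=np.radians(RY)
    Q=(c[...,:2]-O)@np.array([[np.cos(a),-np.sin(a)],[np.sin(a),np.cos(a)]])
    m=(c[...,2]>.082)&(c[...,2]<.095)
    for x in (.135,.11,.09,.07,.05,.04,.03,.02,-.01,-.02,-.03,-.04):
        k=m&(abs(Q[...,0]-x)<.004)&(abs(Q[...,1])<.06); y=Q[...,1][k]
        if len(y): print(x,y.min().round(4),y.max().round(4))
E
python3 - <<'E'
from h import *
pdeck(.037,.081,.0485)
edges(snap('top'))
E
```

```text
->deck 0.037 at [ 0.5593 -0.0288  0.0824] yaw -7.32 spin -0.0011 delta now [-0.0047 -0.0014  0.0014] after spin [-0.0047 -0.0014  0.0014] q7 0.066 F [-0.4  0.1  0.7] open 0.0005 ff 0.0 t 35.4333
0.135 -0.0393 0.0107
0.11 -0.0382 0.0126
```

Request:
move_arm:
  rows:
    - [-0.003,0,0,0,0]
    - [-0.0015,0,0,0,0]
    - [0,0,0,0,0]
    - [0,0,0,0,0]

```text
clock: 35.82
tool_pos: [0.5585, -0.0325, 0.2287]
eef_rot: [0.75, 0.661, 0.0, 0.0]
contact_force: [-0.1, -0.5, 0.3]
opening: 0.004
finger_force: 0.0
```

Request:
move_arm:
  rows:
    - [0.01,0,0,0,0]
    - [0.02,0,0,0,0]
    - [0.03,0,-0.025,0,0]
    - [0.03,0,-0.025,0,0]
    - [0.03,0,0,0,0]
    - [0.03,0,0,0,0]
    - [0,0,0,0,0]

```text
clock: 36.4
tool_pos: [0.5774, 0.1259, 0.2788]
eef_rot: [0.747, 0.665, 0.003, -0.002]
contact_force: [0.5, 0.5, 0.3]
opening: 0.007
finger_force: 0.0
```

Run:
```python
from h import *
pdeck(-.088,.0695)
s=snap('top');edges(s);dk(s)
```

```text
->deck -0.088 at [0.5776 0.1269 0.1318] yaw -6.61 spin 0.0111 delta now [-0.2091 -0.1273  0.0607] after spin [-0.2105 -0.125   0.0607] q7 -0.144 F [0.5 0.5 0.3] open 0.0006 ff 0.0 t 36.4
0.135 -0.0392 0.0375
0.11 -0.0398 0.037
0.09 -0.0422 0.0371
0.07 -0.0425 0.0374
0.05 -0.0395 0.04
0.04 -0.0403 0.0394
0.03 -0.0393 0.0401
0.02 -0.0401 0.0391
-0.01 -0.0384 0.0372
-0.02 -0.0398 0.0391
-0.03 -0.0406 0.0383
-0.04 -0.0394 0.039
tub deck 0.0824 -0.0017 [136.388, 82.282, -8.628, 0.088, [376, 190], 1448]
tub deck -0.032 -0.0007 [79.668, 43.75, 82.652, 0.088, [370, 232], 488]
```

The row is straight again. The keeper can push D home itself, so I'll measure the keeper now.

Run:
```python
from h import *
s=snap('top'); c=cloud(s)
box=(c[...,0]>.37)&(c[...,0]<.55)&(c[...,1]>.19)&(c[...,1]<.34)
g=s['color'].max(2)
for nm,m in (('block',box&(c[...,2]>.049)&(g<90)),('plate',box&(c[...,2]>.036)&(c[...,2]<.0485)&(g>=75)),('foot',box&(c[...,2]>.003)&(c[...,2]<.015)),('dark',box&(g<70))):
    P=c[m]; 
    if len(P)<8: print(nm,len(P)); continue
    print(nm,len(P),P.mean(0).round(4),cv2.minAreaRect((P[:,:2]*1000).astype(np.float32)),P[:,2].min().round(3),P[:,2].max().round(3))
im=cv2.resize(s['color'][220:260,225:275],None,fx=12,fy=12,interpolation=cv2.INTER_CUBIC)
cv2.imwrite('pics/k.png',im[:,:,::-1])
```

```text
block 523 [0.4048 0.1939 0.7558] ((397.61328125, 195.04763793945312), (55.2469482421875, 10.247764587402344), 0.6436329483985901) 0.721 0.771
plate 2
foot 14 [0.5063 0.3226 0.0041] ((497.4621887207031, 317.41357421875), (91.50244140625, 37.681617736816406), 3.002790927886963) 0.003 0.006
dark 517 [0.4046 0.1938 0.756 ] ((397.61328125, 195.04763793945312), (55.2469482421875, 10.247764587402344), 0.6436329483985901) 0.722 0.771
```

View pics/k.png

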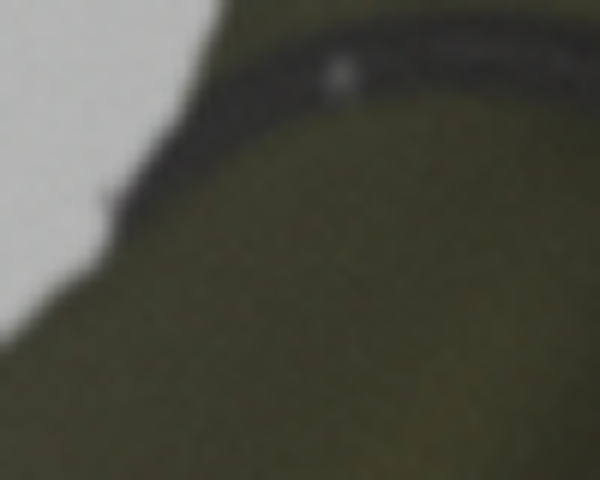

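The arm hides the keeper here. An earlier frame still applies, because the keeper's reading hasn't changed since.

Run:
```python
from h import *
c=np.load('t1.npz')['c']; g=cv2.imread('pics/top1.png').max(2)
box=(c[...,0]>.37)&(c[...,0]<.55)&(c[...,1]>.19)&(c[...,1]<.34)
for nm,m in (('block',box&(c[...,2]>.049)),('plate',box&(c[...,2]>.036)&(c[...,2]<.049)&(g>=70)),('foot',box&(c[...,2]>.003)&(c[...,2]<.015)),('dark',box&(g<70))):
    P=c[m]; 
    if len(P)<8: print(nm,len(P)); continue
    q=P[:,:2]-P[:,:2].mean(0); w,V=np.linalg.eigh(q.T@q)
    print(nm,len(P),P.mean(0).round(4),cv2.minAreaRect((P[:,:2]*1000).astype(np.float32)),'pca',np.degrees(np.arctan2(V[1,1],V[0,1])))
plan(.45,.262,.13,106)
```

```text
block 72 [0.452  0.2627 0.0539] ((451.806396484375, 262.7736511230469), (40.77437973022461, 14.137723922729492), 19.133739471435547) pca -162.88491291849812
plate 60 [0.4739 0.2692 0.0441] ((471.8751220703125, 270.43060302734375), (61.96238708496094, 55.622276306152344), 70.63363647460938) pca 107.5309700907812
foot 203 [0.4527 0.2667 0.0053] ((459.5958251953125, 279.0545654296875), (118.06717681884766, 174.05848693847656), 89.82343292236328) pca 164.5915194664384
dark 103 [0.4548 0.2604 0.0448] ((453.59027099609375, 262.8956604003906), (38.80693817138672, 14.52417278289795), 15.736429214477539) pca -161.29214234697838
at [0.577  0.1192 0.1315] yaw -7.0 spin 1.1693 delta now [ 0.1263 -0.1435  0.0016] after spin [-0.0827 -0.1723  0.0014] q7 -0.142 F [-1.7 -0.7  0.5] open 0.0003 ff 0.0 t 36.5
```

Request:
move_arm:
  rows:
    - [0,0,0,0.114,0.03]
    - [0,0,0,0.114,0.05]
    - [0,0,0,0.114,0.05]
    - [0,0,0,0.114,0.05]
    - [0,0,0,0.114,0.05]
    - [0,0,0,0.114,0.05]
    - [0,0,0,0.114,0.05]
    - [0,0,0,0.114,0.05]
    - [0,0,0,0.114,0.05]
    - [0,0,0,0.117,0.05]

```text
clock: 37.33
tool_pos: [0.5772, 0.1149, 0.2786]
eef_rot: [0.989, 0.146, -0.0, 0.0]
contact_force: [-1.2, 0.1, 0.4]
opening: 0.564
finger_force: 0.0
```

Request:
move_arm:
  rows:
    - [0,0,0,0,0.05]
    - [0,0,0,0,0.05]
    - [0,0,0,0,0.05]

```text
clock: 37.58
tool_pos: [0.5773, 0.1157, 0.2786]
eef_rot: [0.989, 0.151, -0.0, 0.0]
contact_force: [-0.1, 0.3, -0.1]
opening: 0.568
finger_force: 0.0
```

Run:
```python
from h import *
plan(.452,.2627,.13,107.5)
s=snap('top')
for o in objs(s,box=(.3,.8,.07,.5)): print([np.round(x,3).tolist() for x in o])
```

```text
at [0.5773 0.1156 0.1316] yaw -72.64 spin -0.0024 delta now [-0.0757 -0.1777  0.0016] after spin [-0.0752 -0.1779  0.0016] q7 -0.915 F [-0.1  0.3 -0.1] open 0.05 ff 0.0 t 37.5833
[0.777, 0.117, 52.044, 17.085, -15.539, 0.046, [303, 128], 62]
[0.735, 0.304, 99.697, 98.04, -2.202, 0.041, [237, 142], 226]
```

Request:
move_arm:
  rows:
    - [-0.0126,-0.0296,0,0,0.05]
    - [-0.0126,-0.0296,0,0,0.05]
    - [-0.0126,-0.0296,0,0,0.05]
    - [-0.0126,-0.0296,0,0,0.05]
    - [-0.0126,-0.0296,0,0,0.05]
    - [-0.0125,-0.0299,0,-0.0024,0.05]
    - [0,0,0,0,0.05]
    - [0,0,0,0,0.05]
    - [0,0,0,0,0.05]

```text
clock: 38.38
tool_pos: [0.453, 0.2634, 0.2789]
eef_rot: [0.988, 0.152, 0.001, 0.0]
contact_force: [0.6, -1.0, -0.4]
opening: 0.568
finger_force: 0.0
```

Run:
```python
from h import *
plan(.452,.2627,.04,107.5)
s=snap('side'); c=cloud(s); g=s['color'].max(2)
box=(c[...,0]>.37)&(c[...,0]<.55)&(c[...,1]>.19)&(c[...,1]<.34)&(c[...,2]<.07)
P=c[box&(c[...,2]>.052)]; print('top of block',len(P),P.mean(0) if len(P) else 0)
P=c[box&(c[...,2]>.01)&(g<60)]; print('dark',len(P),P.mean(0),P.min(0),P.max(0))
cv2.imwrite('pics/s3.png',cv2.resize(s['color'][150:270,270:430],None,fx=4.5,fy=4.5)[:,:,::-1])
```

```text
at [0.4532 0.2634 0.1319] yaw -72.57 spin -0.0012 delta now [-0.0014  0.0002  0.0919] after spin [-0.0014  0.0002  0.0919] q7 -1.112 F [ 0.6 -1.  -0.4] open 0.0501 ff 0.0 t 38.3833
top of block 43 [0.44782235 0.26320493 0.05571377]
dark 188 [0.44785372 0.26664734 0.03480573] [0.43079668 0.25671876 0.01026384] [0.46908526 0.29021785 0.05907218]
```

View pics/s3.png

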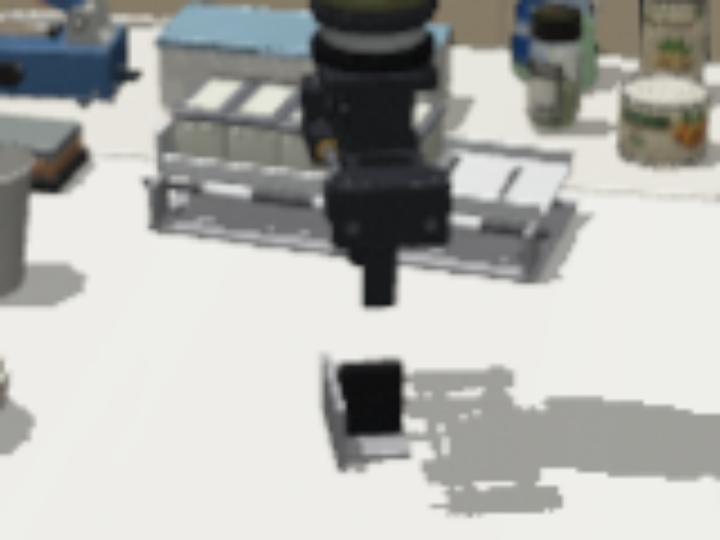

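The gripper is centred over the keeper's black block, which is at (370,395), so I'll descend and grip.

Request:
move_arm:
  rows:
    - [-0.001,0,0.025,0,0.05]
    - [0,0,0.03,0,0.05]
    - [0,0,0.025,0,0.05]
    - [0,0,0.012,0,0.05]
    - [0,0,0,0,0.05]
    - [0,0,0,0,0.0]
    - [0,0,0,0,0.0]
    - [0,0,0,0,0.0]
    - [0,0,0,0,0.0]
    - [0,0,0,0,0.0]
  newtons: 40

```text
clock: 39.27
tool_pos: [0.4518, 0.2637, 0.1875]
eef_rot: [0.988, 0.151, 0.001, -0.0]
contact_force: [0.2, -1.1, 1.0]
opening: 0.213
finger_force: 0.4
```

Request:
move_arm:
  rows:
    - [0,0,0,0,0]
    - [0,0,0,0,0]

```text
clock: 39.43
tool_pos: [0.4518, 0.2635, 0.1873]
eef_rot: [0.989, 0.151, 0.001, 0.0]
contact_force: [-0.4, -0.7, 5.6]
opening: 0.154
finger_force: 40.0
```

Run:
```python
from h import *
pdeck(-.102,.14,-.001,82.75)
```

```text
->deck -0.102 at [0.452  0.2635 0.0403] yaw -72.61 spin 0.4301 delta now [-0.1351  0.3018 -0.0998] after spin [ 0.0031  0.3307 -0.0996] q7 -1.002 F [-0.4 -0.7  5.6] open 0.0136 ff 40.0 t 39.4333
```

Request:
move_arm:
  rows:
    - [0,0,-0.025,0,0]
    - [0,0,-0.03,0,0]
    - [0,0,-0.03,0,0]
    - [0,0,-0.015,0,0]
    - [0,0,0,0.11,0]
    - [0,0,0,0.11,0]
    - [0,0,0,0.11,0]
    - [0,0,0,0.1,0]
    - [0,0.02,0,0,0]
    - [0,0.03,0,0,0]

```text
clock: 40.27
tool_pos: [0.4448, 0.2169, 0.2858]
eef_rot: [0.998, -0.059, -0.0, -0.001]
contact_force: [0.7, -0.1, -2.4]
opening: 0.153
finger_force: 40.0
```

Request:
move_arm:
  rows:
    - [0,0.035,0,0,0]
    - [0,0.035,0,0,0]
    - [0,0.035,0,0,0]
    - [0,0.035,0,0,0]
    - [0,0.035,0,0,0]
    - [0,0.035,0,0,0]
    - [0,0.035,0,0,0]
    - [0,0.02,0,0,0]
    - [0,0.015,0,0,0]
    - [0,0,0,0,0]

```text
clock: 41.1
tool_pos: [0.4094, -0.0671, 0.2869]
eef_rot: [0.998, -0.066, 0.0, 0.001]
contact_force: [-0.4, 0.5, -1.9]
opening: 0.156
finger_force: 40.0
```

Request:
move_arm:
  rows:
    - [0,0,0,0,0]
    - [0,0,0,0,0]
    - [0,0,0,0,0]

```text
clock: 41.35
tool_pos: [0.4102, -0.0623, 0.2865]
eef_rot: [0.998, -0.062, -0.0, -0.001]
contact_force: [0.4, 0.3, -1.8]
opening: 0.154
finger_force: 40.0
```

Run:
```python
from h import *
pdeck(-.102,.085,-.001,82.75)
s=snap('top'); edges(s)
s=snap('side'); c=cloud(s)
cv2.imwrite('pics/s4.png',cv2.resize(s['color'][130:240,270:430],None,fx=4.5,fy=4.5)[:,:,::-1])
```

```text
->deck -0.102 at [ 0.4102 -0.0621  0.1395] yaw -97.07 spin 0.0031 delta now [0.0033 0.0025 0.0545] after spin [0.0033 0.0025 0.0545] q7 -0.733 F [ 0.4  0.3 -1.8] open 0.0136 ff 40.0 t 41.35
0.135 -0.0388 0.0375
0.11 -0.0398 0.0369
0.09 -0.0417 0.0373
0.07 -0.042 0.0375
0.05 -0.0395 0.0399
0.04 -0.0403 0.0392
0.03 -0.0388 0.0401
0.02 -0.0396 0.0392
-0.01 -0.0386 0.0373
-0.02 -0.0394 0.0394
-0.03 -0.0406 0.0382
-0.04 -0.0393 0.039
```

View pics/s4.png

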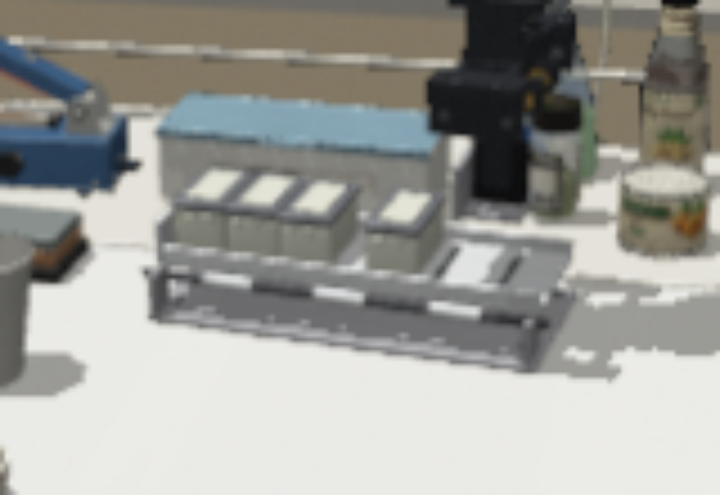

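Request:
move_arm:
  rows:
    - [0.0033,0.0025,0.02,0.003,0]
    - [0,0,0.02,0,0]
    - [0,0,0.01,0,0]
    - [0,0,0.0045,0,0]
    - [0,0,0,0,0]
    - [0,0,0,0,0]
    - [0,0,0,0,0]

```text
clock: 42.03
tool_pos: [0.4133, -0.0664, 0.2325]
eef_rot: [0.998, -0.064, 0.0, 0.0]
contact_force: [-0.4, 0.3, -1.5]
opening: 0.156
finger_force: 40.0
```

Request:
move_arm:
  rows:
    - [0.005,0,0,0,0]
    - [0.006,0,0,0,0]
    - [0.006,0,0,0,0]
    - [0.006,0,0,0,0]
    - [0.005,0,0,0,0]
    - [0.004,0,0,0,0]
    - [0.004,0,0,0,0]
    - [0.003,0,0,0,0]
    - [0,0,0,0,0]
    - [0,0,0,0,0]

```text
clock: 42.87
tool_pos: [0.452, -0.0717, 0.2323]
eef_rot: [0.998, -0.065, 0.0, 0.0]
contact_force: [0.2, 0.3, -2.2]
opening: 0.156
finger_force: 40.0
```

Run:
```python
from h import *
pdeck(-.056,.085,-.001,82.75)
s=snap('top'); edges(s);dk(s)
```

```text
->deck -0.056 at [ 0.452  -0.0717  0.0853] yaw -97.4 spin -0.0026 delta now [ 0.0066 -0.0019  0.0003] after spin [ 0.0066 -0.0019  0.0003] q7 -0.71 F [ 0.2  0.3 -2.2] open 0.0138 ff 40.0 t 42.8667
0.135 -0.0394 0.0377
0.11 -0.0398 0.0373
0.09 -0.0423 0.0374
0.07 -0.0423 0.0372
0.05 -0.0388 0.0398
0.04 -0.0402 0.0392
0.03 -0.039 0.0401
0.02 -0.0401 0.0388
-0.01 -0.0406 0.038
-0.02 -0.0366 0.0387
-0.03 -0.0215 0.0379
-0.04 0.0337 0.0368
tub deck 0.0824 -0.0016 [135.727, 81.79, -8.215, 0.088, [376, 191], 1440]
tub deck -0.0108 -0.0006 [81.242, 43.114, -89.543, 0.088, [371, 224], 412]
```

Request:
move_arm:
  rows:
    - [0.002,0,0,-0.0025,0]
    - [0.002,0,0,0,0]
    - [0.0015,0,0,0,0]
    - [0.001,0,0,0,0]
    - [0,0,0,0,0]
    - [0,0,0,0,0]

```text
clock: 43.42
tool_pos: [0.4584, -0.0725, 0.2323]
eef_rot: [0.998, -0.063, 0.0, 0.0]
contact_force: [0.2, 0.5, -2.9]
opening: 0.154
finger_force: 40.0
```

Request:
move_arm:
  rows:
    - [0.001,0,0,0,0]
    - [0.001,0,0,0,0]
    - [0,0,0,0,0]
    - [0,0,0,0,0]

```text
clock: 43.75
tool_pos: [0.4601, -0.0728, 0.2322]
eef_rot: [0.998, -0.063, -0.0, -0.0]
contact_force: [-1.2, -0.2, -1.9]
opening: 0.155
finger_force: 40.0
```

Request:
move_arm:
  rows:
    - [0.001,0,0,0,0]
    - [0.001,0,0,0,0]
    - [0,0,0,0,0]
    - [0,0,0,0,0]

```text
clock: 44.08
tool_pos: [0.4607, -0.0729, 0.2321]
eef_rot: [0.998, -0.063, -0.002, -0.0]
contact_force: [-4.6, 0.2, 1.2]
opening: 0.152
finger_force: 40.0
```

Request:
move_arm:
  rows:
    - [0.001,0,0,0,0]
    - [0,0,0,0,0]

```text
clock: 44.25
tool_pos: [0.461, -0.073, 0.232]
eef_rot: [0.998, -0.064, -0.003, -0.001]
contact_force: [-6.2, -0.0, 1.0]
opening: 0.156
finger_force: 40.0
```

Run:
```python
from h import *
pdeck(-.056,.085,-.001,82.75)
s=snap('top'); edges(s);dk(s)
```

```text
->deck -0.056 at [ 0.4602 -0.0727  0.0851] yaw -97.29 spin -0.0007 delta now [-0.0016 -0.0018  0.0001] after spin [-0.0016 -0.0018  0.0001] q7 -0.724 F [-6.2 -0.   1. ] open 0.0137 ff 40.0 t 44.25
0.135 -0.0388 0.0375
0.11 -0.0402 0.0369
0.09 -0.0425 0.0373
0.07 -0.0418 0.0375
0.05 -0.0396 0.04
0.04 -0.0403 0.0389
0.03 -0.039 0.0397
0.02 -0.0404 0.039
-0.01 -0.0246 0.0379
-0.02 -0.0172 0.0391
-0.03 0.0328 0.0382
tub deck 0.059 -0.001 [178.691, 81.712, -8.398, 0.088, [375, 197], 1816]
```

Request:
move_arm:
  rows:
    - [0.001,0,0.0005,0,0]
    - [0,0,0.0005,0,0]
    - [0,0,0,0,0]
    - [0,0,0,0,0.02]
    - [0,0,0,0,0.035]
    - [0,0,0,0,0.035]
    - [0,0,0,0,0.035]

```text
clock: 44.88
tool_pos: [0.465, -0.0734, 0.2313]
eef_rot: [0.998, -0.063, 0.001, 0.0]
contact_force: [0.2, 0.5, -0.8]
opening: 0.396
finger_force: 0.0
```

Request:
move_arm:
  rows:
    - [0,0,-0.01,0,0.035]
    - [0,0,-0.03,0,0.035]
    - [0,0,-0.03,0,0.035]
    - [0,-0.02,-0.02,0,0.035]
    - [0,-0.035,0,0,0.035]
    - [0,-0.035,0,0,0.035]
    - [0,-0.035,0,0,0.035]
    - [0,-0.035,0,0,0.035]
    - [0,-0.035,0,0,0.035]
    - [0,-0.035,0,0,0.035]

```text
clock: 45.72
tool_pos: [0.4935, 0.157, 0.3213]
eef_rot: [0.998, -0.063, 0.0, -0.0]
contact_force: [1.5, -0.8, -0.2]
opening: 0.4
finger_force: 0.0
```

Request:
move_arm:
  rows:
    - [0,-0.035,0,0,0.035]
    - [0,-0.035,0,0,0.035]
    - [0,0,0,0,0.035]
    - [0,0,0,0,0.035]

```text
clock: 46.05
tool_pos: [0.502, 0.227, 0.3207]
eef_rot: [0.998, -0.06, 0.0, -0.0]
contact_force: [0.7, -0.8, -0.1]
opening: 0.398
finger_force: 0.0
```

```bash
cat > chk.py <<'E'
from h import *
s=snap('top'); edges(s);dk(s)
c=cloud(s); a=np.radians(RY)
Q=(c[...,:2]-O)@np.array([[np.cos(a),-np.sin(a)],[np.sin(a),np.cos(a)]])
for lo,hi in((.082,.0945),(.0965,.105)):
  for y in (-.032,-.02,0,.02,.032):
    k=(c[...,2]>lo)&(c[...,2]<hi)&(abs(Q[...,1]-y)<.004)&(Q[...,0]>-.14)&(Q[...,0]<.15); x=np.sort(Q[...,0][k]); print(lo,y,len(x),x[[0,-1]].round(4) if len(x) else '', np.diff(x).max().round(4) if len(x)>1 else '')
P=c[(abs(Q[...,1]+.072)<.01)&(abs(Q[...,0]+.03)<.03)]; print('tab z',np.median(P[:,2]))
for o in objs(s,box=(.3,.83,.03,.5)): print([np.round(x,3).tolist() for x in o[:6]])
im=cv2.resize(s['color'][155:285,320:420],None,fx=5,fy=4.5,interpolation=cv2.INTER_CUBIC)
cv2.imwrite('pics/fin.png',im[:,:,::-1])
E
python3 chk.py
```

```text
0.135 -0.0395 0.0372
0.11 -0.0394 0.0371
0.09 -0.0422 0.0374
0.07 -0.0416 0.0372
0.05 -0.0391 0.04
0.04 -0.0395 0.039
0.03 -0.0392 0.0401
0.02 -0.0402 0.0388
-0.01 -0.0408 0.0379
-0.02 -0.0404 0.0392
-0.03 -0.0405 0.0378
tub deck 0.0372 -0.0007 [227.877, 81.9, -8.193, 0.089, [375, 207], 2073]
0.082 -0.032 199 [-0.0337  0.1467] 0.0025
0.082 -0.02 204 [-0.0348  0.1475] 0.0027
0.082 0 193 [-0.035   0.1451] 0.0027
0.082 0.02 198 [-0.0329  0.145 ] 0.0027
0.082 0.032 198 [-0.0345  0.1462] 0.0025
0.0965 -0.032 0  
0.0965 -0.02 0  
0.0965 0 42 [-0.0751 -0.0377] 0.0024
0.0965 0.02 0  
0.0965 0.032 0  
tab z 0.04477650279942513
[0.78, 0.095, 66.457, 48.285, -75.107, 0.046]
[0.734, 0.304, 99.705, 98.098, -34.766, 0.04]
```

View pics/fin.png

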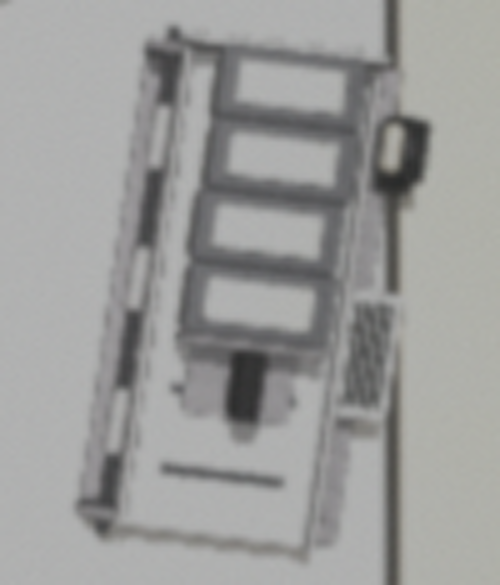

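The final picture shows the deck level, with four tubs butted from the end stop to the keeper's plate. The row plus plate ends at -0.035 m, exactly where zero gaps would put it. The arm is clear, so I'll hand the job in.

```bash
python3 -c "
from plant import r
print(r.finish_job())"
```

```text
the job is handed in; nothing more can be done
None
```

I handed the job in with the deck latched level, all four tubs in a closed row against the end stop, the keeper flush against the last tub, and the cup, bowl and spice jar not touched.

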